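# Ready the washstand for guests

## Robot

A 6-joint arm with a two-finger parallel gripper is mounted at the origin on the work surface. World frame = base frame: x ahead of the robot, y to its left, z up, the work surface at z = 0. Lengths are in m, angles in degrees, forces in N, time in s.
With the tool pointing down it reaches from about 0.4 to 0.825 m from the base axis. Payload 7 kg.
Tool frame: the origin (TCP) lies between the finger pads; the fingertips stand 19 mm ahead of it and the grasp point (between the pads) is the TCP (r.finger_overhang is the distance from the TCP to the fingertips, in m); z points along the fingers, y is the direction in which the jaws open and shut (so a half turn about z gives the same grasp; the last joint's range is limited). The gripper opens to 88 mm and grips with 3 to 60 N. Pads are 19 mm wide; open, the fingers measure 130 mm over their backs; the gripper's body (78 mm by 193 mm) begins 47 mm behind the grasp point.
Start: joints at [89.444, 20.546, 0.682, 0, -70.136, -16.507], TCP at [0.198, 0.645, 0.246] pointing down, gripper open.
Joint ranges: [-176.03, 176.03], [-82.01, 121.73], [-58.28, 71.71], [-173.87, 95.51], [-174.79, -0.11], [-173.66, 173.66]. Speed limits (degrees/s): [136.94, 136.94, 172.46, 180, 180, 180].

## Interface

Orientations are given as [roll, pitch, yaw] about the fixed x, y, z axes, in that order (R = Rz(yaw) Ry(pitch) Rx(roll)).
In Python, from plant import r, optics gives the robot as it stands. The module is installed in compiled form; this text tells all that it offers.
- The arm moves only by the tool step_arm, never from a script. Its argument "increments" is a list of rows, each an object of numbers: "tx", "ty", "tz": the shift along the world's x, y, z in mm; "ax", "ay", "az": the turn, a rotation vector about the world's x, y, z in degrees; "claw": the gripper command: -1 is shut, 1 is fully open, values between are in proportion. In form: [{"tx": .., "ty": .., "tz": .., "ax": .., "ay": .., "az": .., "claw": ..}, ...]. A call has 1 to 12 rows; each row shifts and turns the commanded pose from where the row before left it; what a row does not reach is not made up. A row lasts 1/10 s, in which the tool goes at most 50 mm and 8.59 degrees, less where a joint would pass 70% of its speed; a pose out of reach is approached as far as the arm can. A call with a gripper value outside its range is refused whole. The fingers move at their own pace and stop on an object; "newtons" is the grip in N (left out, the last holds). Time passes only in rows, so rows that do not move let the fingers close. It gives the time, the measured TCP pose, the force and the opening at its end, in the units of the state.
- r.get_state(): the state, without advancing time (a new reading comes with each control period).
- optics.capture(name): name is "scene" or "top"; returns a dict with "image" (384x512x3 uint8, blue, green, red), "depth" (384x512 float32, m along the optical axis (not along the pixel's ray), 0 where there is no reading), "fx", "fy", "cx", "cy" (pixels), "R" (3x3) and "t" (3): a world point X has camera coordinates R X + t. Camera axes: x right, y down, z forward; pixel columns grow to the right and rows downward; lengths in m; the calibration is good to about 2 mm. A picture is of the moment at which its call begins.
- r.close_job(): hands the job in, once; it reports no verdict.
The state is a dict: "time_s": time; "joints": joint angles; "qd": joint speeds; "joint_torque": joint torques, N m; "tcp_pos": TCP position; "eef_rot": TCP orientation; "contact_force": force on the tool from outside, world axes, zero at the start; "moment": the same for the moment, N m; "gripper_width": finger opening in m.
Only numpy, scipy, OpenCV 4.12 (cv2) and the standard library are available. Lean on these libraries where they do the work, as an engineer would, in place of code of your own. Each camera call takes 0.05 s, during which the arm holds its last target. There are 200 camera calls.

## Task

Get the washstand ready for guests: first clear every old soap end off the dish and the counter into the steel bin; then push the red tab of the soap dispenser fully home so that it ejects the fresh bar, let the tab spring back, and lay the bar flat in the middle of the pegged dish, lengthwise. Also lift tumblers straight off the nested stack, one at a time, and stand one upright in the middle of every coaster that is out; whatever is left stays neatly nested where the stack stands. Do not disturb the toiletries.

Things in the scene. Friction and masses are not known exactly. Their poses are not given: they have to be found in the camera images.
- tumbler_a: Open tumbler, blue, 78 mm tall, outer radius 22 mm at the foot, 31.4 mm at the rim, wall 2.5 mm, solid base 28 mm thick, 120 g. Origin: centre of underside, z to the rim. The bottom one of the nested stack, foot on the counter; it stays there.
- tumbler_b: Open tumbler, pale green, 78 mm tall, outer radius 22 mm at the foot, 31.4 mm at the rim, wall 2.5 mm, solid base 28 mm thick, 120 g. Origin: centre of underside, z to the rim. Starts number 2 from the bottom of the nested stack: its foot sits on the base inside the one below, so 28 mm of it shows above that rim; 1 mm of side play, so it binds if lifted askew.
- tumbler_c: Open tumbler, blue, 78 mm tall, outer radius 22 mm at the foot, 31.4 mm at the rim, wall 2.5 mm, solid base 28 mm thick, 120 g. Origin: centre of underside, z to the rim. Starts number 3 from the bottom of the nested stack: its foot sits on the base inside the one below, so 28 mm of it shows above that rim; 1 mm of side play, so it binds if lifted askew.
- tumbler_d: Open tumbler, pale green, 78 mm tall, outer radius 22 mm at the foot, 31.4 mm at the rim, wall 2.5 mm, solid base 28 mm thick, 120 g. Origin: centre of underside, z to the rim. Starts number 4 from the bottom of the nested stack: its foot sits on the base inside the one below, so 28 mm of it shows above that rim; 1 mm of side play, so it binds if lifted askew.
- coaster_a: Loose square cork coaster, 80 x 80 mm, 8 mm thick, 150 g, lying flat on the counter. Origin: centre of its underside, z up. Two or three coasters are out, the rest absent.
- coaster_b: Loose square cork coaster, 80 x 80 mm, 8 mm thick, 150 g, lying flat on the counter. Origin: centre of its underside, z up. Two or three coasters are out, the rest absent.
- coaster_c: Loose square cork coaster, 80 x 80 mm, 8 mm thick, 150 g, lying flat on the counter. Origin: centre of its underside, z up. Two or three coasters are out, the rest absent.
- end_a: Worn soap end, a rounded block 34 x 28 x 20 mm (x, y, z), 25 g, green; starts on the pegs of the soap dish. Origin: centre of the 34 x 28 underside. Three to five of the five ends are there, the rest absent.
- end_b: Worn soap end, a rounded block 34 x 28 x 20 mm (x, y, z), 25 g, blue; starts on the pegs of the soap dish. Origin: centre of the 34 x 28 underside. Three to five of the five ends are there, the rest absent.
- end_c: Worn soap end, a rounded block 34 x 28 x 20 mm (x, y, z), 25 g, orange; starts on the counter. Origin: centre of the 34 x 28 underside. Three to five of the five ends are there, the rest absent.
- end_d: Worn soap end, a rounded block 34 x 28 x 20 mm (x, y, z), 25 g, green; starts on the counter. Origin: centre of the 34 x 28 underside. Three to five of the five ends are there, the rest absent.
- end_e: Worn soap end, a rounded block 34 x 28 x 20 mm (x, y, z), 25 g, blue; starts on the counter. Origin: centre of the 34 x 28 underside. Three to five of the five ends are there, the rest absent.
- dish: White soap dish, fixed, an oblong plate 152 x 92 mm (long side along its x) and 9 mm thick, with 6 x 4 upright pegs 18 mm apart (over x -45..45, y -27..27 mm) of 5.6 mm diameter whose tops are 22 mm above the origin. Origin: centre of the underside, z up.
- bin: Open square steel waste bin on the counter, fixed, 150 x 150 mm outside, 75 mm tall, walls and floor 4 mm. Origin: centre of the underside, z up.
- dispenser: White and aluminium soap dispenser, fixed. Origin: on the counter under the sleeve, z up. A covered sleeve, x = -20 to 75 mm, 63 mm wide, top at z = 56 mm, holds the fresh bar on a floor at z = 20 mm. The bar comes out towards the dispenser's -x onto a ledge 36 mm wide (narrower than the bar) at z = 20 mm, ending at x = -110 mm with a lip 10 mm high.
- slide (a joint): Travel of the ejector slide in m: 0 at rest, 0.072 pressed fully home. It moves along the dispenser's -x; a spring (about 1.4 N at rest, 4.6 N fully home) returns it to 0 when let go. Fully home leaves the bar's rear end about 4 mm clear of the sleeve, so that it can be lifted straight up.
- tab (a point): Centre of the red thumb tab of the ejector slide: 10 mm thick along the dispenser's x, 26 mm wide along y, 34 mm tall (its foot 61 mm and its top 95 mm above the counter). At rest it is at x = 55 mm, y = 0, z = 78 mm of the dispenser. Pushed from behind (its +x face) towards the dispenser's -x.
- bar: Fresh soap bar, 70 x 50 x 28 mm (x, y, z), about 100 g, white with blue and green bands. Origin: centre of the 70 x 50 underside, z up. Starts inside the dispenser's sleeve, its x along the dispenser's x, centre at dispenser x = 9 mm; after a full press its centre is at about dispenser x = -60 mm.
- lotion: Blue lotion pump bottle 60 x 40 mm, 155 mm tall; loose, stands on the counter, not part of the job. Origin: centre of its underside.
- nailbrush: Wooden nail brush 75 x 36 x 34 mm; loose, stands on the counter, not part of the job. Origin: centre of its underside.
- pumice: Grey pumice stone 50 x 34 x 26 mm; loose, stands on the counter, not part of the job. Origin: centre of its underside.
Things that resemble listed ones, but are neither listed nor needed, are in the scene too. What is shaped like the end_a but yellow is not meant. Leave any blue look-alike of the coaster_b alone.

How it is judged:
By the outcome, as a careful person would: the job done as asked, in the order asked, and still so for the second after the job is handed in, with the robot touching nothing.
Of end_a, end_b, end_c, end_d, end_e only 3 to 5 are there at a start; the rules pass over those that are not, and their reading is None.
Of coaster_a, coaster_b, coaster_c only 2 to 3 are there at a start; the rules pass over those that are not, and their reading is None.
At some moment in a run one of end_a, end_b, end_c, end_d, end_e may be knocked a few centimetres aside while the robot is not near it.
Once in a run the grip may slacken for a moment while it holds something.
It also fails if it takes over 208 s, if anything falls off the work surface, if the arm or the gripper's body presses on something with over 40 N, if the wrist force passes 120 N, or if a joint passes its speed limit or range.

## Working session

There is one attempt and no reset: what is moved stays moved. The work goes in short steps, Python scripts to look and compute and a tool call to move; the robot and the scene stay as the last step left them, time stands still between calls to the robot, and variables do not carry over. Pictures are saved under pics/ and viewed, about 12 in all and at most 16, crops included, and the job is handed in when it is done.

Besides the shell and the picture viewer there is one more tool, called after ">>>" by a JSON object that holds its "name" and its "arguments", one argument or row to a line. step_arm: Moves the arm, as the interface text tells. Its arguments: {"type":"object","properties":{"increments":{"type":"array","items":{"type":"object","properties":{"tx":{"type":"number"},"ty":{"type":"number"},"tz":{"type":"number"},"ax":{"type":"number"},"ay":{"type":"number"},"az":{"type":"number"},"claw":{"type":"number"}}}},"newtons":{"type":"number"}},"required":["increments"]}

```bash
mkdir -p pics; cat > h.py <<'E'
import numpy as np, cv2
from plant import r, optics
def cap(n):
    c=optics.capture(n); d=c['depth']; v,u=np.mgrid[:384,:512]
    P=np.stack([(u-c['cx'])/c['fx']*d,(v-c['cy'])/c['fy']*d,d],-1)
    W=(P-c['t'])@c['R']   # R^T (P-t)
    W[d==0]=np.nan
    return c,W
def up(img,name,box=None,s=1.5):
    if box: u0,v0,u1,v1=box; img=img[v0:v1,u0:u1]
    cv2.imwrite('pics/'+name,cv2.resize(img,None,fx=s,fy=s,interpolation=cv2.INTER_CUBIC))
E
python3 - <<'E'
from h import *
for n in('top','scene'):
    c,W=cap(n); up(c['image'],n+'0.png'); np.savez(n+'0.npz',W=W,im=c['image'])
    print(n,c['fx'],-c['R'].T@c['t'],c['R'][2])
print(r.get_state())
E
```

```text
top 394.1955558411105 [0.3757716  0.00337537 1.19821876] [ 0.14956948  0.01262608 -0.9886706 ]
scene 481.9230109858424 [1.35576885 0.60792605 0.99670423] [-0.59341882 -0.44469769 -0.67089348]
{'time_s': 0.1, 'joints': array([ 8.94452316e+01,  2.05885127e+01,  6.38082722e-01, -1.67904629e-02,
       -7.01364901e+01, -1.65071729e+01]), 'qd': array([-0.01199578, -0.11596358,  0.11969832,  0.08818249,  0.06995448,
        0.01174585]), 'joint_torque': array([-1.90631086e-03, -5.84163952e+01,  2.93749523e+01,  7.01541200e+00,
        1.01791124e-02, -4.98076213e-05]), 'tcp_pos': array([0.19795432, 0.64488325, 0.24469886]), 'eef_rot': array([ 1.79912177e+02, -9.56496956e-03, -1.70676510e+01]), 'contact_force': array([ 0.31800877,  1.10209201, -0.43932382]), 'moment': array([ 0.0393536 , -0.03060697, -0.01745795]), 'gripper_width': 0.08711188720509976}
```

View pics/top0.png

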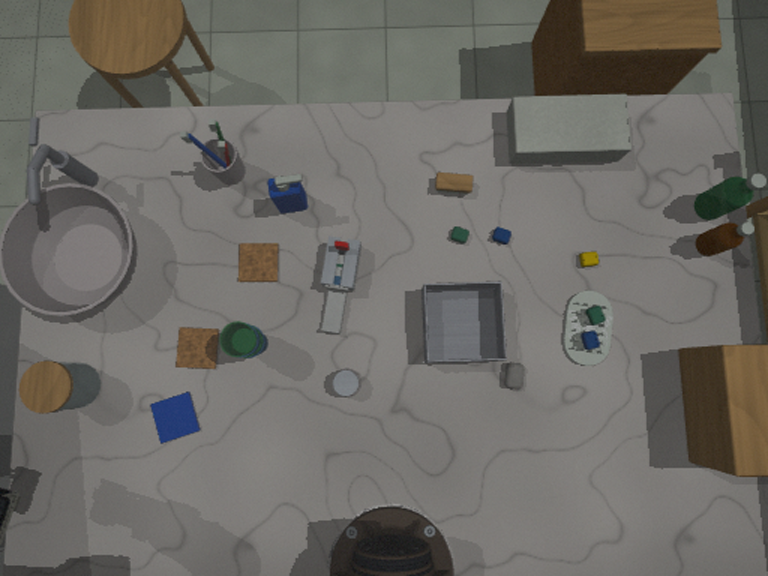

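View pics/scene0.png

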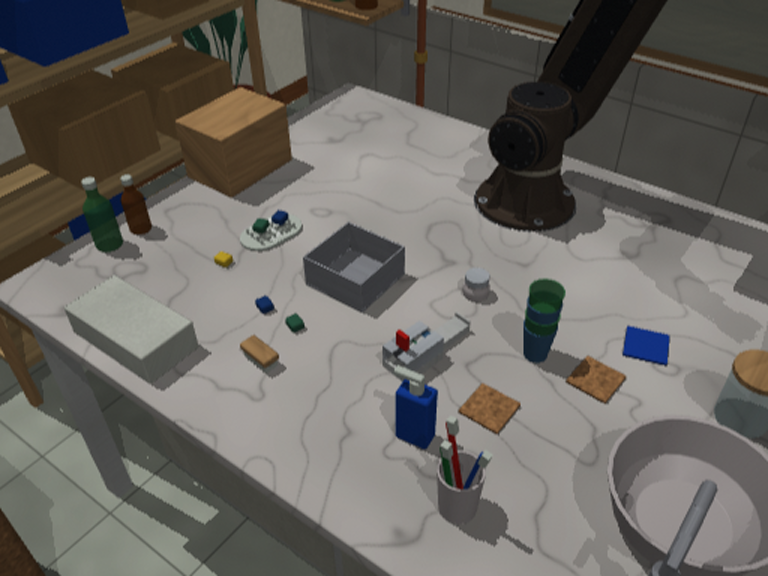

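Candidates in the top view (768-wide picture):
- **Ends:** green (596,315) and blue (590,340) on the dish; green (459,235) and blue (502,236) on the counter. Yellow (589,259) is the decoy. (454,183) is the wooden nailbrush. No orange end shows.
- **Coasters:** cork (258,262) and (197,348). Blue (175,417) is the decoy.
- **Stack:** (242,340), showing four tumblers in the scene view.

Next I'll measure these.

```bash
cat >> h.py <<'E'
def blob(W,im,px,rad,zlo,zhi,hsv=None):
    """oriented top-face box of points around 768-scale pixel px"""
    u,v=int(px[0]/1.5),int(px[1]/1.5); k=int(rad/1.5)
    s=np.s_[max(v-k,0):v+k,max(u-k,0):u+k]
    w=W[s].reshape(-1,3); h=cv2.cvtColor(im,cv2.COLOR_BGR2HSV)[s].reshape(-1,3)
    m=(w[:,2]>zlo)&(w[:,2]<zhi)
    if hsv: m&=(h[:,0]>=hsv[0])&(h[:,0]<=hsv[1])&(h[:,1]>=hsv[2])
    w=w[m]
    if len(w)<5: return 'none',len(w)
    (c,sz,a)=cv2.minAreaRect((w[:,:2]*1000).astype(np.float32))
    return 'c',np.round(c,1),'sz',np.round(sz,1),'ang',round(a,1),'z',np.round(np.percentile(w[:,2]*1000,[5,50,95]),1),len(w)
E
cat > m0.py <<'E'
from h import *
D=np.load('top0.npz');W,im=D['W'],D['im']
p=lambda n,*a:print(n,*blob(W,im,*a))
p('bin',(464,322),55,.065,.085)
p('dish',(588,328),45,.004,.016)
p('pegs',(588,328),45,.017,.027)
p('endA',(596,315),16,.034,.06,(35,85,80)); p('endB',(590,340),16,.034,.06,(95,125,80))
p('endD',(459,235),16,.014,.03,(35,85,80)); p('endE',(502,236),16,.014,.03,(95,125,80))
p('yellow',(589,259),16,.014,.03,(20,34,80))
p('cA',(258,262),32,.004,.014,(5,20,60)); p('cB',(197,348),32,.004,.014,(5,20,60)); p('blueC',(175,417),35,.004,.014)
p('stack top',(242,340),40,.145,.18); 
p('sleeve',(341,265),35,.050,.062);p('ledge',(335,310),32,.014,.026);p('lip',(335,325),30,.026,.04);p('tab',(341,245),12,.085,.105);p('tabred',(341,245),14,.06,.105,(0,8,120))
p('lotion',(288,190),40,.08,.18);p('brush',(454,183),30,.025,.045);p('pumice',(513,375),22,.018,.035);p('knob',(345,383),25,.02,.1)
for z in (.04,.06): p('bottomst',(262,345),20,z-.01,z+.01)
E
python3 m0.py
```

```text
bin c [ 466.  -149.1] sz [150.1 150.2] ang 0.5 z [67.1 75.5 79. ] 361
dish c [ 456.3 -406.1] sz [183.3 177.8] ang 88.7 z [ 4.3  9.6 13.7] 1310
pegs c [ 453.  -403.9] sz [59.5 93.5] ang 79.8 z [17.8 22.5 26. ] 77
endA c [ 475.4 -409.2] sz [31.1 24.9] ang 17.1 z [37.7 42.8 46.3] 97
endB c [ 427.3 -397.2] sz [32.1 27.7] ang 12.4 z [35.9 42.7 46.4] 109
endD c [ 648.3 -153.7] sz [28.7 25.2] ang 69.7 z [17.2 21.1 24.2] 79
endE c [ 644.1 -239.3] sz [32.4 26.8] ang 65.1 z [16.3 20.4 24.3] 93
yellow c [ 590.4 -414. ] sz [33.6 28.1] ang 88.0 z [15.2 20.6 25.2] 104
cA c [601.8 259.8] sz [79.6 79.3] ang 88.7 z [ 5.5  9.2 12.5] 647
cB c [429.7 381.5] sz [80.7 79. ] ang 85.8 z [ 5.5  9.  12.7] 674
blueC c [295.1 424.6] sz [136.9 131. ] ang 88.9 z [ 4.5  8.4 12.4] 860
stack top c [437.  261.8] sz [60.3 60.3] ang 88.8 z [146.8 159.7 164.7] 152
sleeve c [587.6  87.5] sz [ 63.3 100.6] ang 80.0 z [51.4 56.9 60.6] 555
ledge c [502.9  95.2] sz [ 63.7 102.1] ang 88.0 z [17.2 21.2 24.4] 319
lip c [488.5 110. ] sz [35.4 69.4] ang 89.3 z [26.  29.3 33.1] 32
tab c [616.6  81.9] sz [25.9  9.3] ang 81.4 z [88.  95.2 98.3] 36
tabred c [616.6  83. ] sz [23.8  9.5] ang 81.5 z [76.4 94.8 98.1] 38
lotion c [723.5 184.5] sz [37.9 69.8] ang 3.1 z [ 88.3 121.  156.9] 385
brush c [ 754.6 -145.5] sz [74.8 37.5] ang 83.5 z [29.8 35.2 38.7] 291
pumice c [ 366.7 -238.7] sz [62.8 51.2] ang 65.1 z [20.4 26.  30.6] 196
knob c [354.1  78.2] sz [50.8 52.3] ang 89.2 z [22.7 50.3 54.5] 271
bottomst c [441.1 239.2] sz [33.4  7.6] ang 15.1 z [35.4 41.8 45.1] 8
bottomst c [429.6 235.7] sz [ 6.1 32.5] ang 74.5 z [58.  61.8 69.5] 6
```

```bash
python3 - <<'E'
from h import *
D=np.load('top0.npz');a=D['im'][140:260,110:250];b=D['im'][185:250,370:415]
cv2.imwrite('pics/c1.png',np.hstack([cv2.resize(a,(490,420)),cv2.resize(b,(290,420))]))
E
```

```text
(no output)
```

View pics/c1.png

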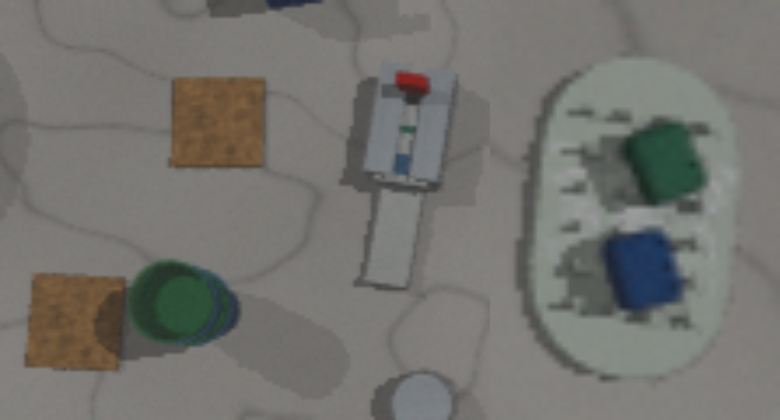

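The picture confirms the choice: 4 ends, 2 cork coasters, and the stack. The pegs are under the two dish ends. I'll start with the counter green end.

>>> {"name": "step_arm", "arguments": {
  "increments": [
    {"tx": 22.5, "ty": -40, "az": -4.65, "claw": 1},
    {"tx": 22.5, "ty": -40, "az": -4.65},
    {"tx": 22.5, "ty": -40, "az": -4.65},
    {"tx": 22.5, "ty": -40, "az": -4.65},
    {"tx": 22.5, "ty": -40, "az": -4.65},
    {"tx": 22.5, "ty": -40, "az": -4.65},
    {"tx": 22.5, "ty": -40, "az": -4.65},
    {"tx": 22.5, "ty": -40, "az": -4.65},
    {"tx": 22.5, "ty": -40, "az": -4.65},
    {"tx": 22.5, "ty": -40, "az": -4.65},
    {"tx": 22.5, "ty": -40, "az": -4.65},
    {"tx": 22.5, "ty": -40, "az": -4.65}
  ],
  "newtons": 20
}}

```text
$.increments[0]: bad value
```

>>> {"name": "step_arm", "arguments": {
  "increments": [
    {"tx": 22.5, "ty": -40, "az": -4.65, "tz": -12},
    {"tx": 22.5, "ty": -40, "az": -4.65, "tz": -12},
    {"tx": 22.5, "ty": -40, "az": -4.65, "tz": -12},
    {"tx": 22.5, "ty": -40, "az": -4.65, "tz": -12},
    {"tx": 22.5, "ty": -40, "az": -4.65, "tz": -12},
    {"tx": 22.5, "ty": -40, "az": -4.65, "tz": -12},
    {"tx": 22.5, "ty": -40, "az": -4.65, "tz": -12},
    {"tx": 22.5, "ty": -40, "az": -4.65, "tz": -12},
    {"tx": 0}
  ]
}}

```text
$.increments[0]: bad value
```

```bash
cat > m1.py <<'E'
from h import *
import sys
# detect small coloured objects in both views, 20mm tall
for n in ('top','scene'):
    c,W=cap(n); im=c['image']; H=cv2.cvtColor(im,cv2.COLOR_BGR2HSV)
    for nm,lo,hi in (('green',35,85),('blue',95,125),('orange',5,19),):
        m=((H[...,0]>=lo)&(H[...,0]<=hi)&(H[...,1]>110)&(W[...,2]>.006)&(W[...,2]<.06)&(W[...,0]>.3)&(W[...,0]<.85)&(W[...,1]<-.03)&(W[...,1]>-.6)).astype(np.uint8)
        k,l,s,_=cv2.connectedComponentsWithStats(m)
        for i in range(1,k):
            if s[i,4]<25: continue
            w=W[l==i]*1000; zt=np.percentile(w[:,2],90); t=w[w[:,2]>zt-6][:,:2].astype(np.float32)
            b=cv2.minAreaRect(t); print(n,nm,'c',np.round(b[0],0),'sz',np.round(b[1],0),'side1 ang',round(b[2]),'z',round(zt),s[i,4])
s=r.get_state(); print(round(s['time_s'],1),np.round(s['tcp_pos']*1000,1),np.round(s['eef_rot'],1),round(s['gripper_width']*1000,1),np.round(s['contact_force'],1))
E
python3 m1.py
```

```text
top green c [ 476. -408.] sz [29. 20.] side1 ang 12 z 46 62
top blue c [ 645. -239.] sz [29. 25.] side1 ang 74 z 24 83
top blue c [ 428. -396.] sz [31. 24.] side1 ang 14 z 46 101
top orange c [ 754. -144.] sz [69. 33.] side1 ang 83 z 39 221
top orange c [ 353. -580.] sz [  4. 101.] side1 ang 89 z 56 162
scene green c [ 481. -407.] sz [28. 25.] side1 ang 36 z 44 64
scene green c [ 653. -154.] sz [34. 26.] side1 ang 76 z 22 87
scene blue c [ 431. -393.] sz [35. 22.] side1 ang 4 z 44 71
scene blue c [ 649. -238.] sz [33. 25.] side1 ang 66 z 22 85
scene orange c [ 359. -580.] sz [ 22. 112.] side1 ang 81 z 55 334
scene orange c [ 759. -142.] sz [75. 35.] side1 ang 82 z 36 263
0.2 [198. 645. 245.] [179.9  -0.  -17.1] 87.3 [-0.2 -0.4 -0.1]
```

>>> {"name": "step_arm", "arguments": {
  "increments": [
    {"tx": 22.5, "ty": -40, "tz": 0, "ax": 0, "ay": 0, "az": -4.5, "claw": 1}
  ],
  "newtons": 20
}}

```text
time_s: 0.3
tcp_pos: [0.2191, 0.6076, 0.2438]
eef_rot: [179.9, -0.0, -21.4]
contact_force: [0.6, -0.2, -0.4]
gripper_width: 0.0878
```

>>> {"name": "step_arm", "arguments": {
  "increments": [
    {"tx": 22.5, "ty": -40, "tz": 0, "ax": 0, "ay": 0, "az": -4.3, "claw": 1},
    {"tx": 22.5, "ty": -40, "tz": 0, "ax": 0, "ay": 0, "az": -4.3, "claw": 1},
    {"tx": 22.5, "ty": -40, "tz": 0, "ax": 0, "ay": 0, "az": -4.3, "claw": 1},
    {"tx": 22.5, "ty": -40, "tz": 0, "ax": 0, "ay": 0, "az": -4.3, "claw": 1},
    {"tx": 22.5, "ty": -40, "tz": 0, "ax": 0, "ay": 0, "az": -4.3, "claw": 1},
    {"tx": 22.5, "ty": -40, "tz": 0, "ax": 0, "ay": 0, "az": -4.3, "claw": 1},
    {"tx": 22.5, "ty": -40, "tz": 0, "ax": 0, "ay": 0, "az": -4.3, "claw": 1},
    {"tx": 22.5, "ty": -40, "tz": 0, "ax": 0, "ay": 0, "az": -4.3, "claw": 1},
    {"tx": 22.5, "ty": -40, "tz": 0, "ax": 0, "ay": 0, "az": -4.3, "claw": 1},
    {"tx": 22.5, "ty": -40, "tz": 0, "ax": 0, "ay": 0, "az": -4.3, "claw": 1},
    {"tx": 22.5, "ty": -40, "tz": 0, "ax": 0, "ay": 0, "az": -4.3, "claw": 1},
    {"tx": 22.5, "ty": -40, "tz": 0, "ax": 0, "ay": 0, "az": -4.3, "claw": 1}
  ]
}}

```text
time_s: 1.5
tcp_pos: [0.4911, 0.1235, 0.2458]
eef_rot: [-180.0, 0.0, -73.3]
contact_force: [1.1, -0.1, -0.6]
gripper_width: 0.0875
```

>>> {"name": "step_arm", "arguments": {
  "increments": [
    {"tx": 22.5, "ty": -40, "tz": -15, "ax": 0, "ay": 0, "az": -4.3, "claw": 1},
    {"tx": 22.5, "ty": -40, "tz": -15, "ax": 0, "ay": 0, "az": -4.3, "claw": 1},
    {"tx": 22.5, "ty": -40, "tz": -15, "ax": 0, "ay": 0, "az": -4.3, "claw": 1},
    {"tx": 22.5, "ty": -40, "tz": -15, "ax": 0, "ay": 0, "az": -4.3, "claw": 1},
    {"tx": 22.5, "ty": -40, "tz": -15, "ax": 0, "ay": 0, "az": -4.3, "claw": 1},
    {"tx": 22.5, "ty": -40, "tz": -15, "ax": 0, "ay": 0, "az": -4.3, "claw": 1},
    {"tx": 3, "ty": 0, "tz": -30, "ax": 0, "ay": 0, "az": -4.3, "claw": 1},
    {"tx": 0, "ty": 0, "tz": 0, "ax": 0, "ay": 0, "az": 0, "claw": 1},
    {"tx": 0, "ty": 0, "tz": 0, "ax": 0, "ay": 0, "az": 0, "claw": 1}
  ]
}}

```text
time_s: 2.4
tcp_pos: [0.628, -0.1147, 0.1253]
eef_rot: [179.9, -0.0, -103.1]
contact_force: [0.2, 1.2, 1.2]
gripper_width: 0.0875
```

```bash
sed -i 's/for nm,lo,hi in .*:/for nm,lo,hi in (("green",35,85),("blue",95,125)):/' m1.py; python3 m1.py; python3 -c "
from h import *
c,W=cap('scene');up(c['image'],'s1.png',(100,130,320,260),3)"
```

```text
top green c [ 475. -409.] sz [27. 20.] side1 ang 15 z 46 50
top blue c [ 644. -239.] sz [29. 27.] side1 ang 74 z 23 88
top blue c [ 428. -396.] sz [30. 27.] side1 ang 13 z 46 102
scene green c [ 482. -408.] sz [34. 25.] side1 ang 12 z 43 64
scene green c [ 652. -152.] sz [32. 26.] side1 ang 66 z 21 87
scene blue c [ 649. -236.] sz [32. 24.] side1 ang 65 z 21 86
2.5 [ 629.1 -114.   127.3] [-179.9    0.  -103.1] 87.9 [-0.8 -0.2  0.1]
```

View pics/s1.png

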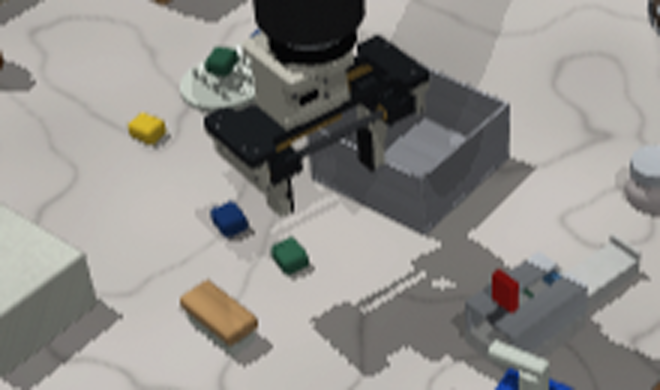

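>>> {"name": "step_arm", "arguments": {
  "increments": [
    {"tx": 22, "ty": -39, "tz": 0, "ax": 0, "ay": 0, "az": -6, "claw": 1},
    {"tx": 0, "ty": 0, "tz": -40, "ax": 0, "ay": 0, "az": 0, "claw": 1},
    {"tx": 0, "ty": 0, "tz": -40, "ax": 0, "ay": 0, "az": 0, "claw": 1},
    {"tx": 0, "ty": 0, "tz": -25, "ax": 0, "ay": 0, "az": 0, "claw": 1},
    {"tx": 0, "ty": 0, "tz": 0, "ax": 0, "ay": 0, "az": 0, "claw": 1}
  ]
}}

```text
time_s: 3.05
tcp_pos: [0.6511, -0.1529, 0.0211]
eef_rot: [-180.0, -0.0, -109.1]
contact_force: [1.1, -0.2, 0.8]
gripper_width: 0.0876
```

>>> {"name": "step_arm", "arguments": {
  "increments": [
    {"tx": 0, "ty": 0, "tz": 0, "ax": 0, "ay": 0, "az": 0, "claw": -1},
    {"tx": 0, "ty": 0, "tz": 0, "ax": 0, "ay": 0, "az": 0, "claw": -1},
    {"tx": 0, "ty": 0, "tz": 0, "ax": 0, "ay": 0, "az": 0, "claw": -1},
    {"tx": 0, "ty": 0, "tz": 0, "ax": 0, "ay": 0, "az": 0, "claw": -1},
    {"tx": 0, "ty": 0, "tz": 0, "ax": 0, "ay": 0, "az": 0, "claw": -1},
    {"tx": 0, "ty": 0, "tz": 0, "ax": 0, "ay": 0, "az": 0, "claw": -1}
  ]
}}

```text
time_s: 3.65
tcp_pos: [0.6506, -0.1538, 0.0207]
eef_rot: [-180.0, 0.0, -109.3]
contact_force: [-0.3, -0.3, -0.7]
gripper_width: 0.0452
```

>>> {"name": "step_arm", "arguments": {
  "increments": [
    {"tx": 0, "ty": 0, "tz": 0, "ax": 0, "ay": 0, "az": 0, "claw": -1},
    {"tx": 0, "ty": 0, "tz": 0, "ax": 0, "ay": 0, "az": 0, "claw": -1},
    {"tx": 0, "ty": 0, "tz": 0, "ax": 0, "ay": 0, "az": 0, "claw": -1},
    {"tx": 0, "ty": 0, "tz": 0, "ax": 0, "ay": 0, "az": 0, "claw": -1}
  ]
}}

```text
time_s: 4.05
tcp_pos: [0.6505, -0.1538, 0.0205]
eef_rot: [180.0, -0.0, -109.3]
contact_force: [0.2, -0.4, -0.6]
gripper_width: 0.0277
```

>>> {"name": "step_arm", "arguments": {
  "increments": [
    {"tx": 0, "ty": 0, "tz": 20, "ax": 0, "ay": 0, "az": 0, "claw": -1},
    {"tx": 0, "ty": 0, "tz": 30, "ax": 0, "ay": 0, "az": 0, "claw": -1},
    {"tx": 0, "ty": 0, "tz": 40, "ax": 0, "ay": 0, "az": 0, "claw": -1},
    {"tx": 0, "ty": 0, "tz": 40, "ax": 0, "ay": 0, "az": 0, "claw": -1},
    {"tx": -40, "ty": 0, "tz": 0, "ax": 0, "ay": 0, "az": 0, "claw": -1},
    {"tx": -40, "ty": 0, "tz": 0, "ax": 0, "ay": 0, "az": 0, "claw": -1},
    {"tx": -40, "ty": 0, "tz": 0, "ax": 0, "ay": 0, "az": 0, "claw": -1},
    {"tx": -30, "ty": 10, "tz": 0, "ax": 0, "ay": 0, "az": 0, "claw": -1},
    {"tx": -15, "ty": 5, "tz": -20, "ax": 0, "ay": 0, "az": 0, "claw": -1},
    {"tx": 0, "ty": 0, "tz": -35, "ax": 0, "ay": 0, "az": 0, "claw": -1},
    {"tx": 0, "ty": 0, "tz": -25, "ax": 0, "ay": 0, "az": 0, "claw": -1},
    {"tx": 0, "ty": 0, "tz": 0, "ax": 0, "ay": 0, "az": 0, "claw": -1}
  ]
}}

```text
time_s: 5.25
tcp_pos: [0.4832, -0.1388, 0.068]
eef_rot: [179.7, -0.1, -109.3]
contact_force: [0.2, 0.2, 0.2]
gripper_width: 0.0286
```

>>> {"name": "step_arm", "arguments": {
  "increments": [
    {"tx": 0, "ty": 0, "tz": 0, "ax": 0, "ay": 0, "az": 0, "claw": 0.1},
    {"tx": 0, "ty": 0, "tz": 0, "ax": 0, "ay": 0, "az": 0, "claw": 0.1},
    {"tx": 0, "ty": 0, "tz": 0, "ax": 0, "ay": 0, "az": 0, "claw": 0.1},
    {"tx": 0, "ty": 0, "tz": 40, "ax": 0, "ay": 0, "az": 0, "claw": 0.1},
    {"tx": 0, "ty": 0, "tz": 45, "ax": 0, "ay": 0, "az": 0, "claw": 0.1},
    {"tx": 33, "ty": -20, "tz": 0, "ax": 0, "ay": 0, "az": -4, "claw": 1},
    {"tx": 40, "ty": -25, "tz": 0, "ax": 0, "ay": 0, "az": 0, "claw": 1},
    {"tx": 40, "ty": -25, "tz": 0, "ax": 0, "ay": 0, "az": 0, "claw": 1},
    {"tx": 35, "ty": -18, "tz": 0, "ax": 0, "ay": 0, "az": 0, "claw": 1},
    {"tx": 16, "ty": -10, "tz": -20, "ax": 0, "ay": 0, "az": 0, "claw": 1},
    {"tx": 0, "ty": 0, "tz": 0, "ax": 0, "ay": 0, "az": 0, "claw": 1}
  ]
}}

```text
time_s: 6.35
tcp_pos: [0.6501, -0.2379, 0.1328]
eef_rot: [179.8, -0.0, -113.4]
contact_force: [-1.1, 0.3, -0.9]
gripper_width: 0.0864
```

```bash
python3 m1.py
```

```text
top green c [ 476. -410.] sz [29. 20.] side1 ang 10 z 46 63
top blue c [ 427. -395.] sz [31. 25.] side1 ang 13 z 45 105
scene green c [ 483. -136.] sz [33. 18.] side1 ang 74 z 27 31
scene blue c [ 649. -238.] sz [32. 25.] side1 ang 69 z 21 84
6.5 [ 649.3 -237.   135.3] [ 179.9   -0.  -113.3] 87.3 [-0.4  0.3  0.1]
```

>>> {"name": "step_arm", "arguments": {
  "increments": [
    {"tx": -1, "ty": 0, "tz": -40, "ax": 0, "ay": 0, "az": 2, "claw": 1},
    {"tx": -1, "ty": 0, "tz": -40, "ax": 0, "ay": 0, "az": 0, "claw": 1},
    {"tx": 0, "ty": 0, "tz": -33, "ax": 0, "ay": 0, "az": 0, "claw": 1},
    {"tx": 0, "ty": 0, "tz": 0, "ax": 0, "ay": 0, "az": 0, "claw": -1},
    {"tx": 0, "ty": 0, "tz": 0, "ax": 0, "ay": 0, "az": 0, "claw": -1},
    {"tx": 0, "ty": 0, "tz": 0, "ax": 0, "ay": 0, "az": 0, "claw": -1},
    {"tx": 0, "ty": 0, "tz": 0, "ax": 0, "ay": 0, "az": 0, "claw": -1},
    {"tx": 0, "ty": 0, "tz": 0, "ax": 0, "ay": 0, "az": 0, "claw": -1},
    {"tx": 0, "ty": 0, "tz": 0, "ax": 0, "ay": 0, "az": 0, "claw": -1},
    {"tx": 0, "ty": 0, "tz": 0, "ax": 0, "ay": 0, "az": 0, "claw": -1},
    {"tx": 0, "ty": 0, "tz": 0, "ax": 0, "ay": 0, "az": 0, "claw": -1},
    {"tx": 0, "ty": 0, "tz": 0, "ax": 0, "ay": 0, "az": 0, "claw": -1}
  ]
}}

```text
time_s: 7.65
tcp_pos: [0.6475, -0.2368, 0.0226]
eef_rot: [180.0, -0.0, -111.3]
contact_force: [-0.0, 0.1, 0.7]
gripper_width: 0.0279
```

>>> {"name": "step_arm", "arguments": {
  "increments": [
    {"tx": 0, "ty": 0, "tz": 20, "ax": 0, "ay": 0, "az": 0, "claw": -1},
    {"tx": 0, "ty": 0, "tz": 30, "ax": 0, "ay": 0, "az": 0, "claw": -1},
    {"tx": 0, "ty": 0, "tz": 40, "ax": 0, "ay": 0, "az": 0, "claw": -1},
    {"tx": 0, "ty": 0, "tz": 40, "ax": 0, "ay": 0, "az": 0, "claw": -1},
    {"tx": -40, "ty": 16, "tz": 0, "ax": 0, "ay": 0, "az": 0, "claw": -1},
    {"tx": -40, "ty": 18, "tz": 0, "ax": 0, "ay": 0, "az": 0, "claw": -1},
    {"tx": -40, "ty": 18, "tz": 0, "ax": 0, "ay": 0, "az": 0, "claw": -1},
    {"tx": -40, "ty": 16, "tz": 0, "ax": 0, "ay": 0, "az": 0, "claw": -1},
    {"tx": -30, "ty": 0, "tz": -20, "ax": 0, "ay": 0, "az": 0, "claw": -1},
    {"tx": 0, "ty": 0, "tz": -35, "ax": 0, "ay": 0, "az": 0, "claw": -1},
    {"tx": 0, "ty": 0, "tz": -25, "ax": 0, "ay": 0, "az": 0, "claw": -1},
    {"tx": 0, "ty": 0, "tz": 0, "ax": 0, "ay": 0, "az": 0, "claw": -1}
  ]
}}

```text
time_s: 8.85
tcp_pos: [0.4552, -0.1686, 0.0702]
eef_rot: [179.7, -0.1, -111.3]
contact_force: [-0.3, -0.4, 0.1]
gripper_width: 0.0277
```

>>> {"name": "step_arm", "arguments": {
  "increments": [
    {"tx": 0, "ty": 0, "tz": 0, "ax": 0, "ay": 0, "az": 0, "claw": 0.1},
    {"tx": 0, "ty": 0, "tz": 0, "ax": 0, "ay": 0, "az": 0, "claw": 0.1},
    {"tx": 0, "ty": 0, "tz": 0, "ax": 0, "ay": 0, "az": 0, "claw": 0.1},
    {"tx": 0, "ty": 0, "tz": 40, "ax": 0, "ay": 0, "az": 0, "claw": 0.1},
    {"tx": 0, "ty": 0, "tz": 45, "ax": 0, "ay": 0, "az": 0, "claw": 0.1},
    {"tx": 3, "ty": -35, "tz": 0, "ax": 0, "ay": 0, "az": -8, "claw": 1},
    {"tx": 5, "ty": -45, "tz": 0, "ax": 0, "ay": 0, "az": -8, "claw": 1},
    {"tx": 5, "ty": -45, "tz": 0, "ax": 0, "ay": 0, "az": -8, "claw": 1},
    {"tx": 5, "ty": -45, "tz": 0, "ax": 0, "ay": 0, "az": -8, "claw": 1},
    {"tx": 3, "ty": -45, "tz": 0, "ax": 0, "ay": 0, "az": -8, "claw": 1},
    {"tx": 2, "ty": -26, "tz": -15, "ax": 0, "ay": 0, "az": -8, "claw": 1},
    {"tx": 0, "ty": 0, "tz": 0, "ax": 0, "ay": 0, "az": -6, "claw": 1}
  ]
}}

```text
time_s: 10.05
tcp_pos: [0.4797, -0.4126, 0.141]
eef_rot: [179.9, -0.1, -165.8]
contact_force: [-0.7, 0.8, 0.5]
gripper_width: 0.0873
```

```bash
python3 m1.py;  python3 -c "
from h import *
c,W=cap('scene');up(c['image'],'s2.png',(130,100,290,220),4)"
```

```text
top blue c [ 456. -171.] sz [29. 26.] side1 ang 68 z 27 87
scene green c [ 480. -406.] sz [30. 25.] side1 ang 14 z 43 64
scene green c [ 482. -135.] sz [28. 16.] side1 ang 85 z 26 33
scene blue c [ 432. -393.] sz [35. 26.] side1 ang 14 z 43 70
scene blue c [ 461. -169.] sz [36. 27.] side1 ang 64 z 25 78
10.2 [ 480.1 -410.7  142.5] [ 180.    -0.  -165.5] 87.7 [-0.5 -0.6 -1. ]
```

View pics/s2.png

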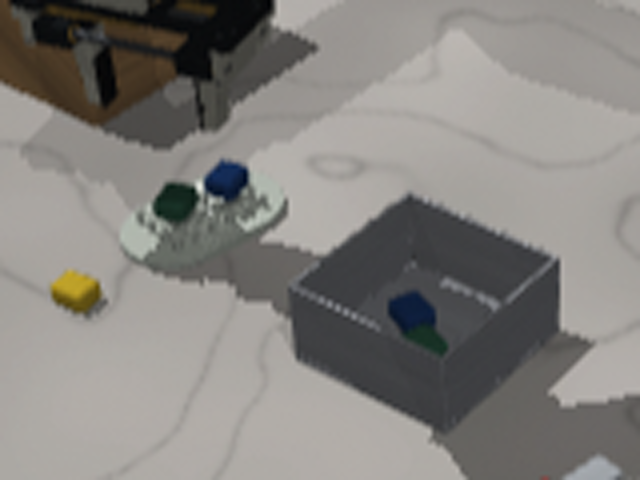

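>>> {"name": "step_arm", "arguments": {
  "increments": [
    {"tx": -2, "ty": 3, "tz": -40, "ax": 0, "ay": 0, "az": 0, "claw": 1},
    {"tx": 0, "ty": 0, "tz": -40, "ax": 0, "ay": 0, "az": 0, "claw": 1},
    {"tx": 0, "ty": 0, "tz": -16, "ax": 0, "ay": 0, "az": 0, "claw": 1},
    {"tx": 0, "ty": 0, "tz": 0, "ax": 0, "ay": 0, "az": 0, "claw": -1},
    {"tx": 0, "ty": 0, "tz": 0, "ax": 0, "ay": 0, "az": 0, "claw": -1},
    {"tx": 0, "ty": 0, "tz": 0, "ax": 0, "ay": 0, "az": 0, "claw": -1},
    {"tx": 0, "ty": 0, "tz": 0, "ax": 0, "ay": 0, "az": 0, "claw": -1},
    {"tx": 0, "ty": 0, "tz": 0, "ax": 0, "ay": 0, "az": 0, "claw": -1},
    {"tx": 0, "ty": 0, "tz": 0, "ax": 0, "ay": 0, "az": 0, "claw": -1},
    {"tx": 0, "ty": 0, "tz": 0, "ax": 0, "ay": 0, "az": 0, "claw": -1},
    {"tx": 0, "ty": 0, "tz": 0, "ax": 0, "ay": 0, "az": 0, "claw": -1},
    {"tx": 0, "ty": 0, "tz": 0, "ax": 0, "ay": 0, "az": 0, "claw": -1}
  ]
}}

```text
time_s: 11.4
tcp_pos: [0.4786, -0.4068, 0.0466]
eef_rot: [-180.0, 0.0, -165.3]
contact_force: [-1.5, -0.1, 0.4]
gripper_width: 0.0279
```

>>> {"name": "step_arm", "arguments": {
  "increments": [
    {"tx": 0, "ty": 0, "tz": 20, "ax": 0, "ay": 0, "az": 0, "claw": -1},
    {"tx": 0, "ty": 0, "tz": 40, "ax": 0, "ay": 0, "az": 0, "claw": -1},
    {"tx": 0, "ty": 0, "tz": 45, "ax": 0, "ay": 0, "az": 0, "claw": -1},
    {"tx": 2, "ty": 45, "tz": 0, "ax": 0, "ay": 0, "az": 0, "claw": -1},
    {"tx": 2, "ty": 45, "tz": 0, "ax": 0, "ay": 0, "az": 0, "claw": -1},
    {"tx": 2, "ty": 45, "tz": 0, "ax": 0, "ay": 0, "az": 0, "claw": -1},
    {"tx": 2, "ty": 45, "tz": 0, "ax": 0, "ay": 0, "az": 0, "claw": -1},
    {"tx": 2, "ty": 43, "tz": 0, "ax": 0, "ay": 0, "az": 0, "claw": -1},
    {"tx": 10, "ty": 0, "tz": -40, "ax": 0, "ay": 0, "az": 0, "claw": -1},
    {"tx": 0, "ty": 0, "tz": -38, "ax": 0, "ay": 0, "az": 0, "claw": -1},
    {"tx": 0, "ty": 0, "tz": 0, "ax": 0, "ay": 0, "az": 0, "claw": -1}
  ]
}}

```text
time_s: 12.5
tcp_pos: [0.4953, -0.1829, 0.0695]
eef_rot: [179.8, -0.4, -165.3]
contact_force: [-1.0, -0.1, -0.1]
gripper_width: 0.0279
```

>>> {"name": "step_arm", "arguments": {
  "increments": [
    {"tx": 0, "ty": 0, "tz": 0, "ax": 0, "ay": 0, "az": 0, "claw": -0.1},
    {"tx": 0, "ty": 0, "tz": 0, "ax": 0, "ay": 0, "az": 0, "claw": -0.1},
    {"tx": 0, "ty": 0, "tz": 0, "ax": 0, "ay": 0, "az": 0, "claw": -0.1},
    {"tx": 0, "ty": 0, "tz": 40, "ax": 0, "ay": 0, "az": 0, "claw": -0.1},
    {"tx": 0, "ty": 0, "tz": 40, "ax": 0, "ay": 0, "az": 0, "claw": 0.1},
    {"tx": -13, "ty": -42, "tz": 0, "ax": 0, "ay": 0, "az": 0, "claw": 1},
    {"tx": -13, "ty": -42, "tz": 0, "ax": 0, "ay": 0, "az": 0, "claw": 1},
    {"tx": -13, "ty": -42, "tz": 0, "ax": 0, "ay": 0, "az": 0, "claw": 1},
    {"tx": -13, "ty": -43, "tz": 0, "ax": 0, "ay": 0, "az": 0, "claw": 1},
    {"tx": -13, "ty": -43, "tz": 0, "ax": 0, "ay": 0, "az": 0, "claw": 1},
    {"tx": 0, "ty": 0, "tz": 0, "ax": 0, "ay": 0, "az": 0, "claw": 1}
  ]
}}

```text
time_s: 13.6
tcp_pos: [0.432, -0.4004, 0.1552]
eef_rot: [-179.9, 0.1, -165.5]
contact_force: [0.1, 0.7, -0.2]
gripper_width: 0.0864
```

```bash
python3 m1.py
```

```text
top green c [ 495. -185.] sz [25. 19.] side1 ang 13 z 29 42
top blue c [ 455. -172.] sz [29. 25.] side1 ang 63 z 28 91
scene green c [ 484. -137.] sz [35. 18.] side1 ang 71 z 26 37
scene blue c [ 432. -395.] sz [35. 26.] side1 ang 15 z 43 71
scene blue c [ 462. -169.] sz [36. 26.] side1 ang 72 z 25 75
13.7 [ 433.  -397.3  154.9] [-1.799e+02  1.000e-01 -1.654e+02] 87.1 [-0.   0.7  0.1]
```

>>> {"name": "step_arm", "arguments": {
  "increments": [
    {"tx": -3, "ty": 2, "tz": -40, "ax": 0, "ay": 0, "az": 0, "claw": 1},
    {"tx": 0, "ty": 0, "tz": -40, "ax": 0, "ay": 0, "az": 0, "claw": 1},
    {"tx": 0, "ty": 0, "tz": -28, "ax": 0, "ay": 0, "az": 0, "claw": 1},
    {"tx": 0, "ty": 0, "tz": 0, "ax": 0, "ay": 0, "az": 0, "claw": -1},
    {"tx": 0, "ty": 0, "tz": 0, "ax": 0, "ay": 0, "az": 0, "claw": -1},
    {"tx": 0, "ty": 0, "tz": 0, "ax": 0, "ay": 0, "az": 0, "claw": -1},
    {"tx": 0, "ty": 0, "tz": 0, "ax": 0, "ay": 0, "az": 0, "claw": -1},
    {"tx": 0, "ty": 0, "tz": 0, "ax": 0, "ay": 0, "az": 0, "claw": -1},
    {"tx": 0, "ty": 0, "tz": 0, "ax": 0, "ay": 0, "az": 0, "claw": -1},
    {"tx": 0, "ty": 0, "tz": 0, "ax": 0, "ay": 0, "az": 0, "claw": -1},
    {"tx": 0, "ty": 0, "tz": 0, "ax": 0, "ay": 0, "az": 0, "claw": -1},
    {"tx": 0, "ty": 0, "tz": 0, "ax": 0, "ay": 0, "az": 0, "claw": -1}
  ]
}}

```text
time_s: 14.9
tcp_pos: [0.4306, -0.3938, 0.0457]
eef_rot: [-180.0, -0.0, -165.3]
contact_force: [-0.5, 0.7, 1.8]
gripper_width: 0.0277
```

>>> {"name": "step_arm", "arguments": {
  "increments": [
    {"tx": 0, "ty": 0, "tz": 20, "ax": 0, "ay": 0, "az": 0, "claw": -1},
    {"tx": 0, "ty": 0, "tz": 40, "ax": 0, "ay": 0, "az": 0, "claw": -1},
    {"tx": 0, "ty": 0, "tz": 45, "ax": 0, "ay": 0, "az": 0, "claw": -1},
    {"tx": 0, "ty": 46, "tz": 0, "ax": 0, "ay": 0, "az": 0, "claw": -1},
    {"tx": 0, "ty": 46, "tz": 0, "ax": 0, "ay": 0, "az": 0, "claw": -1},
    {"tx": 0, "ty": 46, "tz": 0, "ax": 0, "ay": 0, "az": 0, "claw": -1},
    {"tx": 0, "ty": 46, "tz": 0, "ax": 0, "ay": 0, "az": 0, "claw": -1},
    {"tx": 0, "ty": 46, "tz": 0, "ax": 0, "ay": 0, "az": 0, "claw": -1},
    {"tx": 0, "ty": 40, "tz": 0, "ax": 0, "ay": 0, "az": 0, "claw": -1},
    {"tx": 0, "ty": 0, "tz": -40, "ax": 0, "ay": 0, "az": 0, "claw": -1},
    {"tx": 0, "ty": 0, "tz": -35, "ax": 0, "ay": 0, "az": 0, "claw": -1},
    {"tx": 0, "ty": 0, "tz": 0, "ax": 0, "ay": 0, "az": 0, "claw": -1}
  ]
}}

```text
time_s: 16.1
tcp_pos: [0.4275, -0.1235, 0.0724]
eef_rot: [179.9, -0.4, -165.2]
contact_force: [-1.4, -0.4, 0.2]
gripper_width: 0.0275
```

>>> {"name": "step_arm", "arguments": {
  "increments": [
    {"tx": 0, "ty": 0, "tz": 0, "ax": 0, "ay": 0, "az": 0, "claw": -0.1},
    {"tx": 0, "ty": 0, "tz": 0, "ax": 0, "ay": 0, "az": 0, "claw": -0.1},
    {"tx": 0, "ty": 0, "tz": 0, "ax": 0, "ay": 0, "az": 0, "claw": -0.1},
    {"tx": 0, "ty": 0, "tz": 40, "ax": 0, "ay": 0, "az": 0, "claw": -0.1},
    {"tx": 0, "ty": 0, "tz": 45, "ax": 0, "ay": 0, "az": 0, "claw": -0.1},
    {"tx": 30, "ty": 15, "tz": 0, "ax": 0, "ay": 0, "az": -6, "claw": -1},
    {"tx": 40, "ty": 20, "tz": 0, "ax": 0, "ay": 0, "az": -6, "claw": -1},
    {"tx": 40, "ty": 20, "tz": 0, "ax": 0, "ay": 0, "az": -6, "claw": -1},
    {"tx": 40, "ty": 20, "tz": 0, "ax": 0, "ay": 0, "az": -6, "claw": -1},
    {"tx": 35, "ty": 20, "tz": 0, "ax": 0, "ay": 0, "az": 0, "claw": -1},
    {"tx": 0, "ty": 0, "tz": 0, "ax": 0, "ay": 0, "az": 0, "claw": -1}
  ]
}}

```text
time_s: 17.2
tcp_pos: [0.6197, -0.027, 0.1611]
eef_rot: [180.0, 0.1, 170.8]
contact_force: [-0.7, -0.6, -0.6]
gripper_width: 0.0014
```

```bash
cat > m2.py <<'E'
from h import *
from m1 import *
for n in ('top','scene'):
    c,_=cap(n); ds=np.stack([cap(n)[0]['depth'] for _ in range(4)]); d=np.median(ds,0)
    v,u=np.mgrid[:384,:512]; P=np.stack([(u-c['cx'])/c['fx']*d,(v-c['cy'])/c['fy']*d,d],-1); W=(P-c['t'])@c['R']*1000
    np.savez(n+'1.npz',W=W,im=c['image'])
    up(c['image'],n+'1.png')
    def box(nm,x0,x1,y0,y1,z0,z1):
        m=((W[...,0]>x0)&(W[...,0]<x1)&(W[...,1]>y0)&(W[...,1]<y1)&(W[...,2]>z0)&(W[...,2]<z1)).astype(np.uint8)
        k,l,s,_=cv2.connectedComponentsWithStats(m); i=1+np.argmax(s[1:,4]); w=W[l==i]
        b=cv2.minAreaRect(w[:,:2].astype(np.float32)); print(n,nm,'c',np.round(b[0],1),'sz',np.round(b[1],1),'ang',round(b[2],1),'mean',np.round(w.mean(0),1))
    box('dish',350,560,-490,-320,4,35); box('sleeve',520,650,40,140,52,61); box('tab',570,660,50,120,85,110)
    box('ledge',440,570,60,150,14,26); box('lotion',660,780,130,250,90,112); box('lotionall',660,780,130,250,60,170)
    box('rim',390,490,210,310,155,170); box('cA',540,660,200,320,4.5,14);box('cB',370,490,320,450,4.5,14); box('bin',380,550,-240,-60,65,85)
E
python3 m2.py
```

```text
top blue c [ 456. -172.] sz [31. 26.] side1 ang 66 z 28 93
top blue c [ 429. -124.] sz [31. 24.] side1 ang 15 z 28 88
17.3 [616.  -28.6 160.9] [180.    0.  170.7] 0.7 [ 0.1  0.7 -0.6]
top dish c [ 453.  -404.5] sz [ 92.5 150. ] ang 79.7 mean [ 452.7 -403.3   11.1]
top sleeve c [593.6 105.9] sz [24.6 94.8] ang 79.9 mean [590.8 106.7  57.3]
top tab c [617.2  82. ] sz [25.6 10.1] ang 80.0 mean [616.1  82.2  94.3]
top ledge c [496.3 103.6] sz [36.  84.5] ang 80.0 mean [500.2 101.6  21. ]Traceback (most recent call last):
  File "m2.py", line 13, in <module>
    box('ledge',440,570,60,150,14,26); box('lotion',660,780,130,250,90,112); box('lotionall',660,780,130,250,60,170)
                                       ~~~^^^^^^^^^^^^^^^^^^^^^^^^^^^^^^^^^
  File "m2.py", line 10, in box
    k,l,s,_=cv2.connectedComponentsWithStats(m); i=1+np.argmax(s[1:,4]); w=W[l==i]
                                                     ~~~~~~~~~^^^^^^^^^
    return _wrapfunc(a, 'argmax', axis=axis, out=out, **kwds)
    return bound(*args, **kwds)
ValueError: attempt to get argmax of an empty sequence
```

```bash
sed -i 's/^from m1.*//; s/        k,l,s,_=cv2.conn/        if m.sum()<5: print(n,nm,"none"); return\n        k,l,s,_=cv2.conn/' m2.py; python3 m2.py
```

```text
top dish c [ 455.1 -404.5] sz [ 92.7 154.3] ang 81.3 mean [ 452.6 -403.2   11.1]
top sleeve c [593.3 104.6] sz [27.3 94.8] ang 80.4 mean [590.7 106.7  57.2]
top tab c [615.7  82.7] sz [23.1 10.3] ang 88.9 mean [616.1  82.7  95.4]
top ledge c [496.5 103.5] sz [36.1 84.4] ang 79.7 mean [500.3 101.5  21.1]
top lotion none
top lotionall none
top rim none
top cA none
top cB c [430.  385.6] sz [71.5 80.2] ang 87.0 mean [428.5 387.5   9.1]
top bin c [ 465.9 -149.1] sz [149.8 150.5] ang 0.5 mean [ 468.3 -153.5   74.6]
scene dish c [ 455.8 -403.7] sz [ 97.  150.9] ang 79.7 mean [ 461.1 -399.8   10.2]
scene sleeve c [592.2  88.5] sz [63.7 96.9] ang 79.9 mean [603.3  97.6  55.2]
scene tab c [619.8  84.5] sz [26.5  9.8] ang 83.8 mean [621.2  84.9  91.5]
scene ledge c [492.1 106.1] sz [38.4 69.4] ang 80.9 mean [488.7 108.4  19.5]
scene lotion c [741.8 200.5] sz [27.5 64.8] ang 38.4 mean [743.7 198.7 101.1]
scene lotionall c [731.8 186.3] sz [39.3 69.1] ang 10.9 mean [738.5 194.  110.8]
scene rim c [437.9 262.9] sz [63.2 59.6] ang 27.9 mean [437.6 262.7 159.2]
scene cA c [604.6 261.2] sz [80.2 81.2] ang 88.8 mean [605.7 261.6   7.2]
scene cB c [431.8 382.4] sz [80.  82.4] ang 85.6 mean [433.2 383.1   7. ]
scene bin c [ 539.6 -177.6] sz [107.4  39.6] ang 67.9 mean [ 537.2 -182.1   71. ]
```

View pics/top1.png

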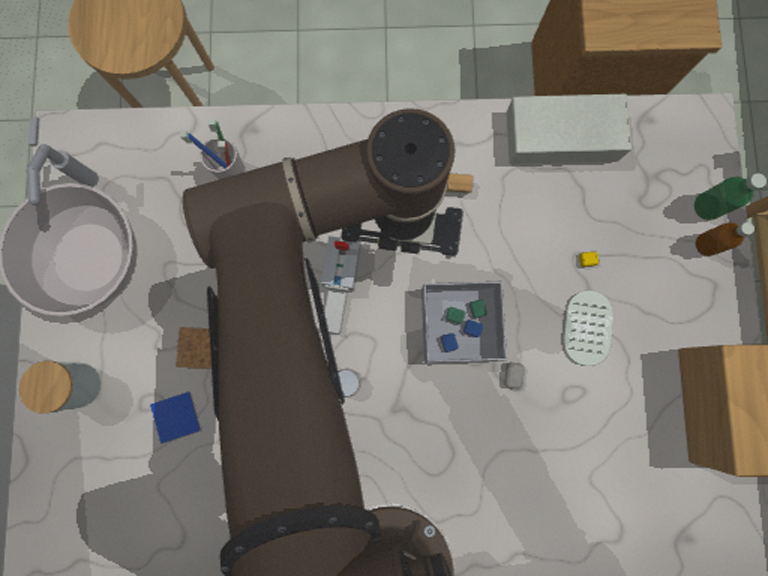

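>>> {"name": "step_arm", "arguments": {
  "increments": [
    {"tx": 7, "ty": 34, "tz": 0, "ax": 0, "ay": 0, "az": -0.7, "claw": -1},
    {"tx": 7, "ty": 34, "tz": 0, "ax": 0, "ay": 0, "az": 0, "claw": -1},
    {"tx": 8, "ty": 34, "tz": 0, "ax": 0, "ay": 0, "az": 0, "claw": -1},
    {"tx": 0, "ty": 0, "tz": 0, "ax": 0, "ay": 0, "az": 0, "claw": -1},
    {"tx": 0, "ty": 0, "tz": -30, "ax": 0, "ay": 0, "az": 0, "claw": -1},
    {"tx": 0, "ty": 0, "tz": -30, "ax": 0, "ay": 0, "az": 0, "claw": -1},
    {"tx": 0, "ty": 0, "tz": -13, "ax": 0, "ay": 0, "az": 0, "claw": -1},
    {"tx": 0, "ty": 0, "tz": 0, "ax": 0, "ay": 0, "az": 0, "claw": -1}
  ]
}}

```text
time_s: 18.85
tcp_pos: [0.6363, 0.0725, 0.0855]
eef_rot: [-179.9, -0.2, 170.0]
contact_force: [0.6, -0.4, 1.0]
gripper_width: 0.0001
```

>>> {"name": "step_arm", "arguments": {
  "increments": [
    {"tx": -5.9, "ty": 1.04, "tz": 0, "ax": 0, "ay": 0, "az": 0, "claw": -1},
    {"tx": -5.9, "ty": 1.04, "tz": 0, "ax": 0, "ay": 0, "az": 0, "claw": -1},
    {"tx": -5.9, "ty": 1.04, "tz": 0, "ax": 0, "ay": 0, "az": 0, "claw": -1},
    {"tx": -5.9, "ty": 1.04, "tz": 0, "ax": 0, "ay": 0, "az": 0, "claw": -1},
    {"tx": -5.9, "ty": 1.04, "tz": 0, "ax": 0, "ay": 0, "az": 0, "claw": -1},
    {"tx": -5.9, "ty": 1.04, "tz": 0, "ax": 0, "ay": 0, "az": 0, "claw": -1},
    {"tx": -5.9, "ty": 1.04, "tz": 0, "ax": 0, "ay": 0, "az": 0, "claw": -1},
    {"tx": -5.9, "ty": 1.04, "tz": 0, "ax": 0, "ay": 0, "az": 0, "claw": -1},
    {"tx": -5.9, "ty": 1.04, "tz": 0, "ax": 0, "ay": 0, "az": 0, "claw": -1},
    {"tx": -5.9, "ty": 1.04, "tz": 0, "ax": 0, "ay": 0, "az": 0, "claw": -1},
    {"tx": -5.9, "ty": 1.04, "tz": 0, "ax": 0, "ay": 0, "az": 0, "claw": -1},
    {"tx": -5.9, "ty": 1.04, "tz": 0, "ax": 0, "ay": 0, "az": 0, "claw": -1}
  ]
}}

```text
time_s: 20.05
tcp_pos: [0.5668, 0.0861, 0.0878]
eef_rot: [180.0, 0.1, 170.1]
contact_force: [5.6, 0.2, 2.3]
gripper_width: 0.0008
```

>>> {"name": "step_arm", "arguments": {
  "increments": [
    {"tx": -3, "ty": 0.5, "tz": 0, "ax": 0, "ay": 0, "az": 0, "claw": -1},
    {"tx": -2, "ty": 0.35, "tz": 0, "ax": 0, "ay": 0, "az": 0, "claw": -1},
    {"tx": 0, "ty": 0, "tz": 0, "ax": 0, "ay": 0, "az": 0, "claw": -1}
  ]
}}

```text
time_s: 20.35
tcp_pos: [0.5618, 0.0869, 0.0877]
eef_rot: [180.0, 0.0, 170.1]
contact_force: [4.4, 0.9, 3.2]
gripper_width: 0.0005
```

>>> {"name": "step_arm", "arguments": {
  "increments": [
    {"tx": -2, "ty": 0.35, "tz": 0, "ax": 0, "ay": 0, "az": 0, "claw": -1},
    {"tx": 0, "ty": 0, "tz": 0, "ax": 0, "ay": 0, "az": 0, "claw": -1},
    {"tx": 0, "ty": 0, "tz": 0, "ax": 0, "ay": 0, "az": 0, "claw": -1}
  ]
}}

```text
time_s: 20.65
tcp_pos: [0.5615, 0.087, 0.0878]
eef_rot: [180.0, 0.2, 170.1]
contact_force: [10.9, -3.0, -1.3]
gripper_width: 0.0005
```

>>> {"name": "step_arm", "arguments": {
  "increments": [
    {"tx": -1.5, "ty": 0.25, "tz": 0, "ax": 0, "ay": 0, "az": 0, "claw": -1},
    {"tx": 0, "ty": 0, "tz": 0, "ax": 0, "ay": 0, "az": 0, "claw": -1},
    {"tx": 0, "ty": 0, "tz": 0, "ax": 0, "ay": 0, "az": 0, "claw": -1}
  ]
}}

```text
time_s: 20.95
tcp_pos: [0.5613, 0.0872, 0.0879]
eef_rot: [179.9, 0.3, 170.1]
contact_force: [17.3, -5.3, -5.5]
gripper_width: 0.0004
```

Fully home: the position stalls while the force rises. Next I'll let the tab spring back.

>>> {"name": "step_arm", "arguments": {
  "increments": [
    {"tx": 9.85, "ty": -1.74, "tz": 0, "ax": 0, "ay": 0, "az": 0, "claw": -1},
    {"tx": 9.85, "ty": -1.74, "tz": 0, "ax": 0, "ay": 0, "az": 0, "claw": -1},
    {"tx": 9.85, "ty": -1.74, "tz": 0, "ax": 0, "ay": 0, "az": 0, "claw": -1},
    {"tx": 9.85, "ty": -1.74, "tz": 0, "ax": 0, "ay": 0, "az": 0, "claw": -1},
    {"tx": 9.85, "ty": -1.74, "tz": 0, "ax": 0, "ay": 0, "az": 0, "claw": -1},
    {"tx": 9.85, "ty": -1.74, "tz": 0, "ax": 0, "ay": 0, "az": 0, "claw": -1},
    {"tx": 9.85, "ty": -1.74, "tz": 0, "ax": 0, "ay": 0, "az": 0, "claw": -1},
    {"tx": 9.85, "ty": -1.74, "tz": 0, "ax": 0, "ay": 0, "az": 0, "claw": -1},
    {"tx": 3, "ty": -0.6, "tz": 0, "ax": 0, "ay": 0, "az": 0, "claw": -1},
    {"tx": 0, "ty": 0, "tz": 0, "ax": 0, "ay": 0, "az": 0, "claw": -1}
  ]
}}

```text
time_s: 21.95
tcp_pos: [0.6398, 0.0723, 0.0869]
eef_rot: [-180.0, -0.1, 170.0]
contact_force: [0.2, 0.3, 0.2]
gripper_width: 0.0006
```

>>> {"name": "step_arm", "arguments": {
  "increments": [
    {"tx": 0, "ty": 0, "tz": 35, "ax": 0, "ay": 0, "az": 0, "claw": -1},
    {"tx": 0, "ty": 0, "tz": 45, "ax": 0, "ay": 0, "az": 0, "claw": -1},
    {"tx": 0, "ty": -45, "tz": 0, "ax": 0, "ay": 0, "az": 0, "claw": 1},
    {"tx": 0, "ty": -45, "tz": 0, "ax": 0, "ay": 0, "az": 0, "claw": 1},
    {"tx": -20, "ty": -45, "tz": 0, "ax": 0, "ay": 0, "az": 0, "claw": 1},
    {"tx": -40, "ty": -10, "tz": 0, "ax": 0, "ay": 0, "az": 0, "claw": 1},
    {"tx": 0, "ty": 0, "tz": 0, "ax": 0, "ay": 0, "az": 0, "claw": 1}
  ]
}}

```text
time_s: 22.65
tcp_pos: [0.5748, -0.0744, 0.1672]
eef_rot: [180.0, -0.2, 169.8]
contact_force: [1.1, -0.2, 0.5]
gripper_width: 0.0349
```

```bash
cat > m3.py <<'E'
from h import *
for n in ('top','scene'):
    c,_=cap(n); d=np.median(np.stack([cap(n)[0]['depth'] for _ in range(3)]),0)
    v,u=np.mgrid[:384,:512]; P=np.stack([(u-c['cx'])/c['fx']*d,(v-c['cy'])/c['fy']*d,d],-1); W=(P-c['t'])@c['R']*1000
    def box(nm,x0,x1,y0,y1,z0,z1):
        m=((W[...,0]>x0)&(W[...,0]<x1)&(W[...,1]>y0)&(W[...,1]<y1)&(W[...,2]>z0)&(W[...,2]<z1)).astype(np.uint8)
        if m.sum()<5: print(n,nm,"none"); return
        k,l,s,_=cv2.connectedComponentsWithStats(m); i=1+np.argmax(s[1:,4]); w=W[l==i]
        b=cv2.minAreaRect(w[:,:2].astype(np.float32)); print(n,nm,'c',np.round(b[0],1),'sz',np.round(b[1],1),'ang',round(b[2],1),'mean',np.round(w.mean(0),1))
    box('bar',440,548,50,160,44,52); box('tab',520,660,50,120,85,110)
    if n=='scene': up(c['image'],'s3.png',(200,150,400,300),4)
E
python3 m3.py
```

```text
top bar c [503.3  86.5] sz [71.7 10.4] ang 10.2 mean [506.1  87.4  49.2]
top tab none
scene bar c [508.1 104.1] sz [50.2 70.6] ang 78.3 mean [507.8 104.9  47.3]
scene tab c [620.8  83.1] sz [27.8 10.7] ang 85.8 mean [621.5  85.1  91.5]
```

View pics/s3.png

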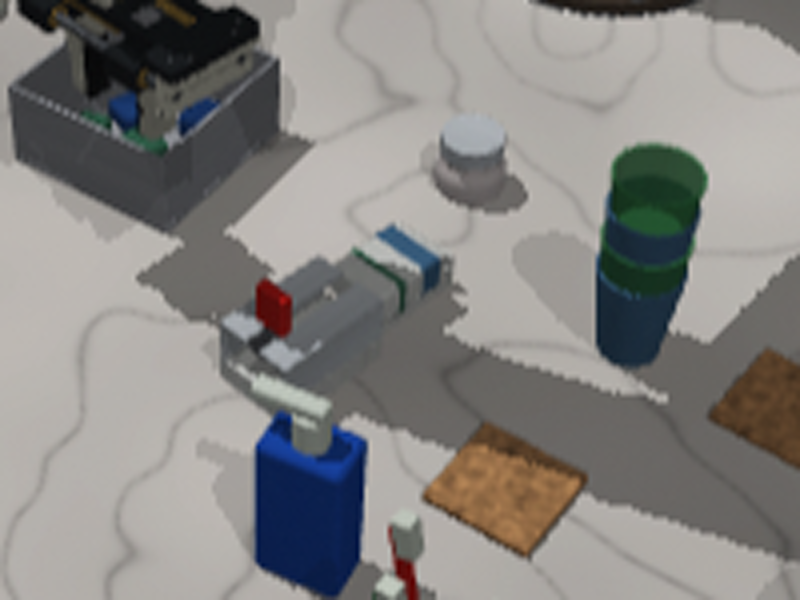

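>>> {"name": "step_arm", "arguments": {
  "increments": [
    {"tx": -17.5, "ty": 44.5, "tz": 0, "ax": 0, "ay": 0, "az": 0, "claw": 1},
    {"tx": -17.5, "ty": 44.5, "tz": 0, "ax": 0, "ay": 0, "az": 0, "claw": 1},
    {"tx": -17.5, "ty": 44.5, "tz": 0, "ax": 0, "ay": 0, "az": 0, "claw": 1},
    {"tx": -17.5, "ty": 44.5, "tz": 0, "ax": 0, "ay": 0, "az": 0, "claw": 1},
    {"tx": 0, "ty": 0, "tz": -30, "ax": 0, "ay": 0, "az": 0, "claw": 1},
    {"tx": 0, "ty": 0, "tz": -30, "ax": 0, "ay": 0, "az": 0, "claw": 1},
    {"tx": 0, "ty": 0, "tz": 0, "ax": 0, "ay": 0, "az": 0, "claw": 1}
  ]
}}

```text
time_s: 23.75
tcp_pos: [0.5077, 0.1055, 0.1042]
eef_rot: [-179.8, -0.3, 170.1]
contact_force: [-1.0, -0.2, -0.1]
gripper_width: 0.0875
```

>>> {"name": "step_arm", "arguments": {
  "increments": [
    {"tx": -3, "ty": -2, "tz": -30, "ax": 0, "ay": 0, "az": 0, "claw": 1},
    {"tx": 0, "ty": 0, "tz": -25, "ax": 0, "ay": 0, "az": 0, "claw": 1},
    {"tx": 0, "ty": 0, "tz": -8, "ax": 0, "ay": 0, "az": 0, "claw": 1},
    {"tx": 0, "ty": 0, "tz": 0, "ax": 0, "ay": 0, "az": 0, "claw": -1},
    {"tx": 0, "ty": 0, "tz": 0, "ax": 0, "ay": 0, "az": 0, "claw": -1},
    {"tx": 0, "ty": 0, "tz": 0, "ax": 0, "ay": 0, "az": 0, "claw": -1},
    {"tx": 0, "ty": 0, "tz": 0, "ax": 0, "ay": 0, "az": 0, "claw": -1},
    {"tx": 0, "ty": 0, "tz": 0, "ax": 0, "ay": 0, "az": 0, "claw": -1},
    {"tx": 0, "ty": 0, "tz": 0, "ax": 0, "ay": 0, "az": 0, "claw": -1},
    {"tx": 0, "ty": 0, "tz": 0, "ax": 0, "ay": 0, "az": 0, "claw": -1}
  ],
  "newtons": 25
}}

```text
time_s: 24.75
tcp_pos: [0.5073, 0.1037, 0.0452]
eef_rot: [180.0, 0.0, 170.1]
contact_force: [-1.7, 0.1, 6.5]
gripper_width: 0.0498
```

>>> {"name": "step_arm", "arguments": {
  "increments": [
    {"tx": 0, "ty": 0, "tz": 15, "ax": 0, "ay": 0, "az": 0, "claw": -1},
    {"tx": 0, "ty": 0, "tz": 30, "ax": 0, "ay": 0, "az": 0, "claw": -1},
    {"tx": 0, "ty": 0, "tz": 40, "ax": 0, "ay": 0, "az": 0, "claw": -1},
    {"tx": 0, "ty": 0, "tz": 30, "ax": 0, "ay": 0, "az": 0, "claw": -1},
    {"tx": -3, "ty": -30, "tz": 0, "ax": 0, "ay": 0, "az": 0, "claw": -1},
    {"tx": -5, "ty": -45, "tz": 0, "ax": 0, "ay": 0, "az": 0, "claw": -1},
    {"tx": -5, "ty": -45, "tz": 0, "ax": 0, "ay": 0, "az": 0, "claw": -1}
  ]
}}

```text
time_s: 25.45
tcp_pos: [0.4936, -0.0171, 0.1598]
eef_rot: [180.0, 0.0, 170.1]
contact_force: [1.4, 0.7, -0.4]
gripper_width: 0.0499
```

>>> {"name": "step_arm", "arguments": {
  "increments": [
    {"tx": -5, "ty": -45, "tz": 0, "ax": 0, "ay": 0, "az": 0, "claw": -1},
    {"tx": -5, "ty": -45, "tz": 0, "ax": 0, "ay": 0, "az": 0, "claw": -1},
    {"tx": -5, "ty": -45, "tz": 0, "ax": 0, "ay": 0, "az": 0, "claw": -1},
    {"tx": -5, "ty": -45, "tz": 0, "ax": 0, "ay": 0, "az": 0, "claw": -1},
    {"tx": -5, "ty": -45, "tz": 0, "ax": 0, "ay": 0, "az": 0, "claw": -1},
    {"tx": -5, "ty": -45, "tz": 0, "ax": 0, "ay": 0, "az": 0, "claw": -1},
    {"tx": -5, "ty": -45, "tz": 0, "ax": 0, "ay": 0, "az": 0, "claw": -1},
    {"tx": -3, "ty": -45, "tz": 0, "ax": 0, "ay": 0, "az": 0, "claw": -1},
    {"tx": -2, "ty": -28, "tz": 0, "ax": 0, "ay": 0, "az": 0, "claw": -1},
    {"tx": 0, "ty": 0, "tz": -40, "ax": 0, "ay": 0, "az": 0, "claw": -1},
    {"tx": 0, "ty": 0, "tz": 0, "ax": 0, "ay": 0, "az": 0, "claw": -1}
  ]
}}

```text
time_s: 26.55
tcp_pos: [0.4507, -0.4034, 0.1146]
eef_rot: [179.8, -0.4, 169.9]
contact_force: [-1.5, 0.1, -1.6]
gripper_width: 0.0498
```

```bash
python3 -c "
from h import *
print({k:np.round(v,4) for k,v in r.get_state().items() if k in('tcp_pos','eef_rot','gripper_width','contact_force')})
c,W=cap('scene');up(c['image'],'s4.png',(130,100,270,205),5)"
```

```text
{'tcp_pos': array([ 0.4507, -0.4034,  0.1146]), 'eef_rot': array([179.7952,  -0.4468, 169.8507]), 'contact_force': array([-1.5026,  0.0977, -1.5585]), 'gripper_width': np.float64(0.0498)}
```

View pics/s4.png

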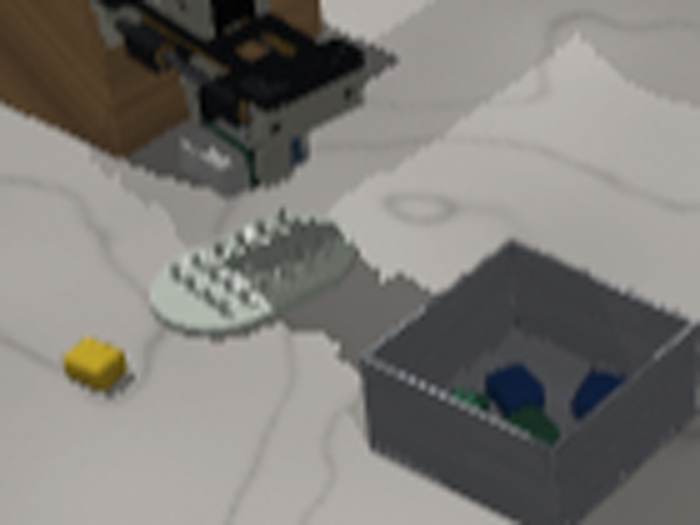

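>>> {"name": "step_arm", "arguments": {
  "increments": [
    {"tx": 5, "ty": -0.6, "tz": 0, "ax": 0, "ay": 0, "az": 0, "claw": -1},
    {"tx": 0, "ty": 0, "tz": -30, "ax": 0, "ay": 0, "az": 0, "claw": -1},
    {"tx": 0, "ty": 0, "tz": -20, "ax": 0, "ay": 0, "az": 0, "claw": -1},
    {"tx": 0, "ty": 0, "tz": -10, "ax": 0, "ay": 0, "az": 0, "claw": -1},
    {"tx": 0, "ty": 0, "tz": 0, "ax": 0, "ay": 0, "az": 0, "claw": -1}
  ]
}}

```text
time_s: 27.1
tcp_pos: [0.4595, -0.4044, 0.0596]
eef_rot: [180.0, -0.0, 170.1]
contact_force: [-0.0, 0.0, -0.0]
gripper_width: 0.0499
```

>>> {"name": "step_arm", "arguments": {
  "increments": [
    {"tx": 0, "ty": 0, "tz": -3, "ax": 0, "ay": 0, "az": 0, "claw": -1},
    {"tx": 0, "ty": 0, "tz": 0, "ax": 0, "ay": 0, "az": 0, "claw": -1},
    {"tx": 0, "ty": 0, "tz": 0, "ax": 0, "ay": 0, "az": 0, "claw": -1}
  ]
}}

```text
time_s: 27.4
tcp_pos: [0.4596, -0.4052, 0.0576]
eef_rot: [-180.0, 0.1, 170.1]
contact_force: [-0.8, 0.7, -1.1]
gripper_width: 0.0499
```

>>> {"name": "step_arm", "arguments": {
  "increments": [
    {"tx": -2, "ty": 0.5, "tz": -5, "ax": 0, "ay": 0, "az": 0, "claw": -1},
    {"tx": 0, "ty": 0, "tz": -3, "ax": 0, "ay": 0, "az": 0, "claw": -1},
    {"tx": 0, "ty": 0, "tz": 0, "ax": 0, "ay": 0, "az": 0, "claw": -1},
    {"tx": 0, "ty": 0, "tz": 0, "ax": 0, "ay": 0, "az": 0, "claw": -1}
  ]
}}

```text
time_s: 27.8
tcp_pos: [0.4569, -0.4045, 0.0484]
eef_rot: [180.0, -0.0, 170.0]
contact_force: [-0.1, -0.2, -0.8]
gripper_width: 0.0497
```

>>> {"name": "step_arm", "arguments": {
  "increments": [
    {"tx": 0, "ty": 0, "tz": -1.5, "ax": 0, "ay": 0, "az": 0, "claw": -1},
    {"tx": 0, "ty": 0, "tz": 0, "ax": 0, "ay": 0, "az": 0, "claw": -1},
    {"tx": 0, "ty": 0, "tz": 0, "ax": 0, "ay": 0, "az": 0, "claw": -1}
  ]
}}

```text
time_s: 28.1
tcp_pos: [0.4572, -0.4046, 0.0472]
eef_rot: [-180.0, 0.0, 170.0]
contact_force: [-0.3, 0.4, 1.3]
gripper_width: 0.05
```

```bash
cat > m4.py <<'E'
from h import *
import sys
a=list(map(float,sys.argv[2:8]))
for n in ('top','scene'):
    c,_=cap(n); d=np.median(np.stack([cap(n)[0]['depth'] for _ in range(3)]),0)
    v,u=np.mgrid[:384,:512]; P=np.stack([(u-c['cx'])/c['fx']*d,(v-c['cy'])/c['fy']*d,d],-1); W=(P-c['t'])@c['R']*1000
    m=((W[...,0]>a[0])&(W[...,0]<a[1])&(W[...,1]>a[2])&(W[...,1]<a[3])&(W[...,2]>a[4])&(W[...,2]<a[5])).astype(np.uint8)
    if m.sum()<5: print(n,sys.argv[1],"none"); continue
    k,l,s,_=cv2.connectedComponentsWithStats(m); i=1+np.argmax(s[1:,4]); w=W[l==i]
    b=cv2.minAreaRect(w[:,:2].astype(np.float32)); print(n,sys.argv[1],'c',np.round(b[0],1),'sz',np.round(b[1],1),'ang',round(b[2],1),'z',np.round(np.percentile(w[:,2],[10,50,90])))
E
python3 m4.py barz 380 530 -480 -330 44 60
```

```text
top barz c [ 424.3 -421.6] sz [6.  2.6] ang 4.2 z [49. 50. 51.]
scene barz c [ 475.8 -402.5] sz [40.2 85.4] ang 1.9 z [46. 49. 52.]
```

>>> {"name": "step_arm", "arguments": {
  "increments": [
    {"tx": 0, "ty": 0, "tz": -0.7, "ax": 0, "ay": 0, "az": 0, "claw": -1},
    {"tx": 0, "ty": 0, "tz": 0, "ax": 0, "ay": 0, "az": 0, "claw": -1},
    {"tx": 0, "ty": 0, "tz": 0, "ax": 0, "ay": 0, "az": 0, "claw": -1}
  ]
}}

```text
time_s: 28.8
tcp_pos: [0.4573, -0.4045, 0.0472]
eef_rot: [-180.0, 0.0, 170.1]
contact_force: [-0.9, 2.1, 7.7]
gripper_width: 0.0501
```

>>> {"name": "step_arm", "arguments": {
  "increments": [
    {"tx": 0, "ty": 0, "tz": 0, "ax": 0, "ay": 0, "az": 0, "claw": 0.3},
    {"tx": 0, "ty": 0, "tz": 0, "ax": 0, "ay": 0, "az": 0, "claw": 0.8},
    {"tx": 0, "ty": 0, "tz": 0, "ax": 0, "ay": 0, "az": 0, "claw": 1},
    {"tx": 0, "ty": 0, "tz": 0, "ax": 0, "ay": 0, "az": 0, "claw": 1},
    {"tx": 0, "ty": 0, "tz": 0, "ax": 0, "ay": 0, "az": 0, "claw": 1},
    {"tx": 0, "ty": 0, "tz": 30, "ax": 0, "ay": 0, "az": 0, "claw": 1},
    {"tx": 0, "ty": 0, "tz": 45, "ax": 0, "ay": 0, "az": 0, "claw": 1},
    {"tx": 0, "ty": 0, "tz": 45, "ax": 0, "ay": 0, "az": 0, "claw": 1},
    {"tx": 0, "ty": 45, "tz": 10, "ax": 0, "ay": 0, "az": 0, "claw": 1},
    {"tx": 0, "ty": 45, "tz": 10, "ax": 0, "ay": 0, "az": 0, "claw": 1},
    {"tx": 0, "ty": 45, "tz": 10, "ax": 0, "ay": 0, "az": 0, "claw": 1},
    {"tx": 0, "ty": 45, "tz": 10, "ax": 0, "ay": 0, "az": 0, "claw": 1}
  ]
}}

```text
time_s: 30.0
tcp_pos: [0.4566, -0.223, 0.2068]
eef_rot: [180.0, 0.0, 170.0]
contact_force: [1.0, 0.3, -0.1]
gripper_width: 0.0877
```

```bash
python3 m4.py bar 380 530 -480 -330 43 60;python3 m4.py dish 350 560 -490 -320 4 15; python3 -c "
from h import *
c,W=cap('top');up(c['image'],'t5.png',(360,170,430,260),6)"
```

```text
top bar c [ 425.7 -411.2] sz [14.2 25.2] ang 0.5 z [49. 51. 52.]
scene bar c [ 457.7 -402. ] sz [52.6 69.8] ang 80.7 z [46. 49. 51.]
top dish c [ 402.4 -406.8] sz [45.4 94.4] ang 14.6 z [ 8. 10. 12.]
scene dish c [ 457.8 -396.5] sz [ 93.2 150.5] ang 67.2 z [ 6.  8. 11.]
```

View pics/t5.png

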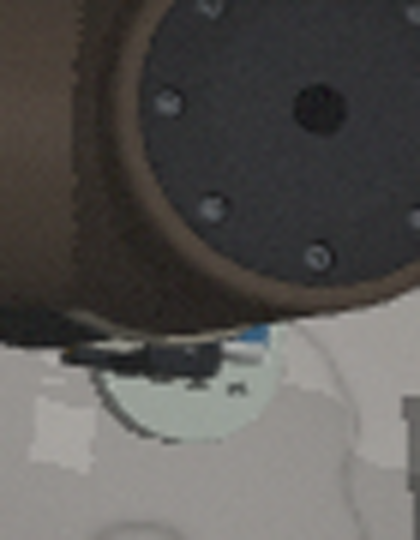

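>>> {"name": "step_arm", "arguments": {
  "increments": [
    {"tx": -1, "ty": 44, "tz": 4, "ax": 0, "ay": 0, "az": -3, "claw": 1},
    {"tx": -2, "ty": 44, "tz": 4, "ax": 0, "ay": 0, "az": -3, "claw": 1},
    {"tx": -2, "ty": 44, "tz": 4, "ax": 0, "ay": 0, "az": -3, "claw": 1},
    {"tx": -2, "ty": 44, "tz": 4, "ax": 0, "ay": 0, "az": -3, "claw": 1},
    {"tx": -2, "ty": 44, "tz": 4, "ax": 0, "ay": 0, "az": -3, "claw": 1},
    {"tx": -2, "ty": 44, "tz": 4, "ax": 0, "ay": 0, "az": -3, "claw": 1},
    {"tx": -2, "ty": 44, "tz": 0, "ax": 0, "ay": 0, "az": -3, "claw": 1},
    {"tx": -2, "ty": 44, "tz": 0, "ax": 0, "ay": 0, "az": -3, "claw": 1},
    {"tx": -2, "ty": 44, "tz": 0, "ax": 0, "ay": 0, "az": -3, "claw": 1},
    {"tx": -2, "ty": 44, "tz": 0, "ax": 0, "ay": 0, "az": -3, "claw": 1},
    {"tx": -2, "ty": 44, "tz": 0, "ax": 0, "ay": 0, "az": -5, "claw": 1},
    {"tx": 0, "ty": 0, "tz": 0, "ax": 0, "ay": 0, "az": 0, "claw": 1}
  ]
}}

```text
time_s: 32.05
tcp_pos: [0.4699, 0.2291, 0.226]
eef_rot: [179.4, -4.4, 138.6]
contact_force: [-0.5, 0.1, -0.8]
gripper_width: 0.0877
```

```bash
python3 m4.py bar 380 530 -480 -330 43 60;python3 m4.py dish 350 560 -490 -320 4 60; python3 m4.py rim 390 490 210 310 154 170; python3 m4.py tab 570 660 50 120 85 110;  python3 -c "
from h import *
c,W=cap('top'); a=c['image'][175:260,365:425]; b=cap('scene')[0]['image'][150:280,300:440]
cv2.imwrite('pics/t6.png',np.hstack([cv2.resize(a,(339,480)),cv2.resize(b,(450,480))]));print(r.get_state()['tcp_pos'],r.get_state()['eef_rot'])"
```

```text
top bar c [ 454.2 -403.9] sz [51.1 70.1] ang 80.3 z [49. 51. 53.]
scene bar c [ 457.3 -401.6] sz [51.1 70. ] ang 80.8 z [46. 49. 51.]
top dish c [ 454.7 -404.2] sz [ 97.8 151.1] ang 87.6 z [ 9. 12. 52.]
scene dish c [ 459.5 -395.6] sz [ 93.1 149.2] ang 66.1 z [ 7. 12. 50.]
top rim c [421.1 273.1] sz [58.4 24.3] ang 54.6 z [157. 162. 164.]
scene rim c [441.  268.3] sz [49.5 65.7] ang 86.0 z [155. 159. 162.]
top tab c [616.5  82.7] sz [23.4  9.7] ang 85.2 z [89. 95. 98.]
scene tab c [620.6  83.9] sz [25.  10.9] ang 80.2 z [86. 93. 95.]
[0.4682874  0.22651505 0.22675582] [179.42929172  -4.28443052 138.60201865]
```

View pics/t6.png

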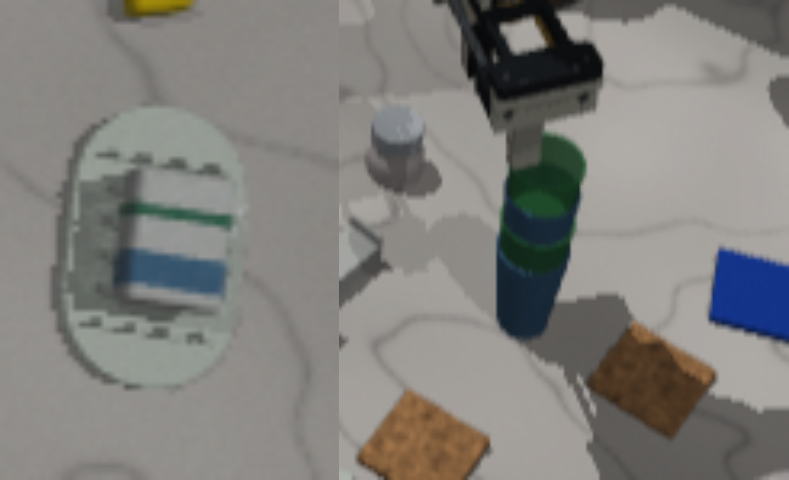

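The bar lies centred and aligned on the dish (top view 454,-404 against the dish 453-455,-404). The tool is tilted 4 degrees, so I'll check the joints.

>>> {"name": "step_arm", "arguments": {
  "increments": [
    {"tx": 0, "ty": 0, "tz": 0, "ax": 0, "ay": 0, "az": 0, "claw": 1},
    {"tx": 0, "ty": 0, "tz": 0, "ax": 0, "ay": 0, "az": 0, "claw": 1}
  ]
}}

```text
time_s: 33.95
tcp_pos: [0.4683, 0.2265, 0.2268]
eef_rot: [179.4, -4.3, 138.6]
contact_force: [-0.1, 0.8, -0.3]
gripper_width: 0.0876
```

```bash
python3 -c "
from h import *
s=r.get_state();print(*[(k,np.round(s[k],2)) for k in('time_s','joints','qd','eef_rot','tcp_pos')])
from scipy.spatial.transform import Rotation as R
q=R.from_euler('xyz',s['eef_rot'],degrees=True); t=R.from_euler('xyz',[180,0,135],degrees=True); print((t*q.inv()).as_rotvec(degrees=True))"
```

```text
('time_s', np.float64(33.95)) ('joints', array([  44.21,    7.52,  -17.49,   -4.77,  -64.82, -173.6 ])) ('qd', array([-0.03,  0.04,  0.06,  0.06,  0.12,  0.04])) ('eef_rot', array([179.42,  -4.28, 138.6 ])) ('tcp_pos', array([0.47, 0.23, 0.23]))
[-3.35293362 -2.73032931 -3.57920289]
```

>>> {"name": "step_arm", "arguments": {
  "increments": [
    {"tx": 0, "ty": 0, "tz": 5, "ax": 0, "ay": 0, "az": 8.5, "claw": 1},
    {"tx": 0, "ty": 0, "tz": 5, "ax": 0, "ay": 0, "az": 8.5, "claw": 1},
    {"tx": 0, "ty": 0, "tz": 5, "ax": 0, "ay": 0, "az": 8.5, "claw": 1},
    {"tx": 0, "ty": 0, "tz": 0, "ax": 0, "ay": 0, "az": 8.5, "claw": 1},
    {"tx": 0, "ty": 0, "tz": 0, "ax": 0, "ay": 0, "az": 8.5, "claw": 1},
    {"tx": 0, "ty": 0, "tz": 0, "ax": 0, "ay": 0, "az": 8.5, "claw": 1},
    {"tx": 0, "ty": 0, "tz": 0, "ax": 0, "ay": 0, "az": 8.5, "claw": 1},
    {"tx": 0, "ty": 0, "tz": 0, "ax": 0, "ay": 0, "az": 8.5, "claw": 1},
    {"tx": 0, "ty": 0, "tz": 0, "ax": 0, "ay": 0, "az": 8.5, "claw": 1},
    {"tx": 0, "ty": 0, "tz": 0, "ax": 0, "ay": 0, "az": 8.5, "claw": 1},
    {"tx": 0, "ty": 0, "tz": 0, "ax": 0, "ay": 0, "az": 8.5, "claw": 1},
    {"tx": 0, "ty": 0, "tz": 0, "ax": 0, "ay": 0, "az": 8.5, "claw": 1}
  ]
}}

```text
time_s: 35.15
tcp_pos: [0.4683, 0.2265, 0.2417]
eef_rot: [179.4, -4.3, -119.0]
contact_force: [0.8, -0.7, -0.2]
gripper_width: 0.0876
```

>>> {"name": "step_arm", "arguments": {
  "increments": [
    {"tx": 0, "ty": 0, "tz": 0, "ax": 0, "ay": 0, "az": 8.5, "claw": 1},
    {"tx": 0, "ty": 0, "tz": 0, "ax": 0, "ay": 0, "az": 8.5, "claw": 1},
    {"tx": 0, "ty": 0, "tz": 0, "ax": 0, "ay": 0, "az": 8.5, "claw": 1},
    {"tx": 0, "ty": 0, "tz": 0, "ax": 0, "ay": 0, "az": 8.5, "claw": 1},
    {"tx": 0, "ty": 0, "tz": 0, "ax": 0, "ay": 0, "az": 8.5, "claw": 1},
    {"tx": 0, "ty": 0, "tz": 0, "ax": 0, "ay": 0, "az": 8.5, "claw": 1},
    {"tx": 0, "ty": 0, "tz": 0, "ax": 0, "ay": 0, "az": 8.5, "claw": 1},
    {"tx": 0, "ty": 0, "tz": 0, "ax": 0, "ay": 0, "az": 8.5, "claw": 1},
    {"tx": 0, "ty": 0, "tz": 0, "ax": 0, "ay": 0, "az": 8.5, "claw": 1},
    {"tx": 0, "ty": 0, "tz": 0, "ax": 0, "ay": 0, "az": 0, "claw": 1},
    {"tx": 0, "ty": 0, "tz": 0, "ax": 0, "ay": 0, "az": 0, "claw": 1}
  ]
}}

```text
time_s: 36.25
tcp_pos: [0.4682, 0.2265, 0.2419]
eef_rot: [179.4, -4.3, -43.1]
contact_force: [-0.1, 0.4, -0.5]
gripper_width: 0.0877
```

```bash
cat > st.py <<'E'
from h import *
s=r.get_state();print(*[(k,np.round(s[k],2)) for k in('time_s','joints','eef_rot')],np.round(s['tcp_pos']*1000,1))
from scipy.spatial.transform import Rotation as R
q=R.from_euler('xyz',s['eef_rot'],degrees=True); t=R.from_euler('xyz',[180,0,-45],degrees=True); print('turn to yaw-45',(t*q.inv()).as_rotvec(degrees=True).round(2))
E
python3 st.py
```

```text
('time_s', np.float64(36.25)) ('joints', array([ 50.56,   5.53, -21.65,   4.73, -63.73,  -5.85])) ('eef_rot', array([179.44,  -4.28, -43.15])) [468.2 226.5 241.9]
turn to yaw-45 [ 3.38  2.69 -1.83]
```

>>> {"name": "step_arm", "arguments": {
  "increments": [
    {"tx": -15, "ty": 17, "tz": 0, "ax": 3.38, "ay": 2.69, "az": -1.83, "claw": 1},
    {"tx": -16, "ty": 18.5, "tz": 0, "ax": 0, "ay": 0, "az": 0, "claw": 1},
    {"tx": 0, "ty": 0, "tz": 0, "ax": 0, "ay": 0, "az": 0, "claw": 1},
    {"tx": 0, "ty": 0, "tz": 0, "ax": 0, "ay": 0, "az": 0, "claw": 1},
    {"tx": 0, "ty": 0, "tz": 0, "ax": 0, "ay": 0, "az": 0, "claw": 1}
  ]
}}

```text
time_s: 36.75
tcp_pos: [0.4374, 0.2618, 0.2416]
eef_rot: [180.0, -0.0, -44.8]
contact_force: [-0.2, -0.5, -0.2]
gripper_width: 0.0878
```

```bash
python3 st.py;  python3 - <<'E'
import numpy as np, cv2
from scipy.optimize import least_squares
# circle fit of rim from the initial clear top/scene views
for f,sc in (('top0',1000),('scene0',1000),('scene1',1)):
    W=np.load(f+'.npz')['W']*sc
    for lo,hi in ((157,168),):
        m=(abs(W[...,0]-437)<45)&(abs(W[...,1]-262)<45)&(W[...,2]>lo)&(W[...,2]<hi); p=W[m][:,:2]
        s=least_squares(lambda q:np.hypot(*(p-q).T)-30.15,[437,262],loss='soft_l1'); print(f,s.x.round(1),len(p),abs(s.fun).mean().round(2))
E
```

```text
('time_s', np.float64(36.75)) ('joints', array([ 5.301e+01,  5.050e+00, -2.016e+01,  2.000e-02, -6.482e+01,
       -7.850e+00])) ('eef_rot', array([ 1.7998e+02, -2.0000e-02, -4.4830e+01])) [437.4 261.8 241.6]
turn to yaw-45 [ 0.03 -0.   -0.17]
top0 [436.2 260.7] 95 1.0
scene0 [439.4 263.2] 106 1.5
scene1 [439.1 262.8] 106 1.09
```

>>> {"name": "step_arm", "arguments": {
  "increments": [
    {"tx": 0, "ty": 0, "tz": -30, "ax": 0, "ay": 0, "az": 0, "claw": 1},
    {"tx": 0, "ty": 0, "tz": -30, "ax": 0, "ay": 0, "az": 0, "claw": 1},
    {"tx": 0, "ty": 0, "tz": -25, "ax": 0, "ay": 0, "az": 0, "claw": 1},
    {"tx": 0, "ty": 0, "tz": 0, "ax": 0, "ay": 0, "az": 0, "claw": 0.6},
    {"tx": 0, "ty": 0, "tz": 0, "ax": 0, "ay": 0, "az": 0, "claw": 0.5},
    {"tx": 0, "ty": 0, "tz": 0, "ax": 0, "ay": 0, "az": 0, "claw": 0.4},
    {"tx": 0, "ty": 0, "tz": 0, "ax": 0, "ay": 0, "az": 0, "claw": -1},
    {"tx": 0, "ty": 0, "tz": 0, "ax": 0, "ay": 0, "az": 0, "claw": -1},
    {"tx": 0, "ty": 0, "tz": 0, "ax": 0, "ay": 0, "az": 0, "claw": -1},
    {"tx": 0, "ty": 0, "tz": 0, "ax": 0, "ay": 0, "az": 0, "claw": -1}
  ],
  "newtons": 25
}}

```text
time_s: 37.75
tcp_pos: [0.4379, 0.2625, 0.1582]
eef_rot: [-179.9, -0.0, -44.7]
contact_force: [-1.1, -1.2, 6.2]
gripper_width: 0.0622
```

>>> {"name": "step_arm", "arguments": {
  "increments": [
    {"tx": 0, "ty": 0, "tz": 6, "ax": 0, "ay": 0, "az": 0, "claw": -1},
    {"tx": 0, "ty": 0, "tz": 8, "ax": 0, "ay": 0, "az": 0, "claw": -1},
    {"tx": 0, "ty": 0, "tz": 10, "ax": 0, "ay": 0, "az": 0, "claw": -1},
    {"tx": 0, "ty": 0, "tz": 10, "ax": 0, "ay": 0, "az": 0, "claw": -1}
  ]
}}

```text
time_s: 38.15
tcp_pos: [0.4373, 0.2621, 0.1918]
eef_rot: [-180.0, -0.0, -44.7]
contact_force: [-0.0, -1.1, -1.2]
gripper_width: 0.0625
```

>>> {"name": "step_arm", "arguments": {
  "increments": [
    {"tx": 0, "ty": 0, "tz": 10, "ax": 0, "ay": 0, "az": 0, "claw": -1},
    {"tx": 0, "ty": 0, "tz": 10, "ax": 0, "ay": 0, "az": 0, "claw": -1},
    {"tx": 0, "ty": 0, "tz": 10, "ax": 0, "ay": 0, "az": 0, "claw": -1},
    {"tx": 0, "ty": 0, "tz": 10, "ax": 0, "ay": 0, "az": 0, "claw": -1},
    {"tx": 0, "ty": 0, "tz": 0, "ax": 0, "ay": 0, "az": 0, "claw": -1}
  ]
}}

```text
time_s: 38.65
tcp_pos: [0.4379, 0.2626, 0.2324]
eef_rot: [-179.8, -0.0, -44.7]
contact_force: [-0.6, 0.9, -1.0]
gripper_width: 0.0623
```

```bash
python3 -c "
from h import *
c,W=cap('scene');up(c['image'],'s7.png',(320,120,440,270),4)"
```

```text
(no output)
```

View pics/s7.png

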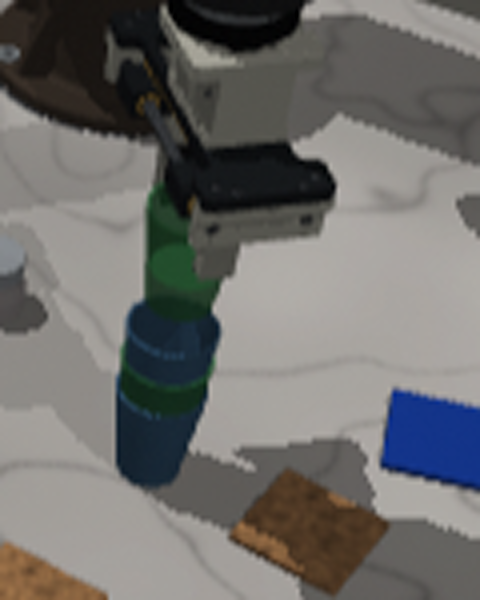

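>>> {"name": "step_arm", "arguments": {
  "increments": [
    {"tx": 25, "ty": 0, "tz": 10, "ax": 0, "ay": 0, "az": 0, "claw": -1},
    {"tx": 30, "ty": 0, "tz": 0, "ax": 0, "ay": 0, "az": 0, "claw": -1},
    {"tx": 30, "ty": 0, "tz": 0, "ax": 0, "ay": 0, "az": 0, "claw": -1},
    {"tx": 30, "ty": -1, "tz": 0, "ax": 0, "ay": 0, "az": 0, "claw": -1},
    {"tx": 30, "ty": -1, "tz": 0, "ax": 0, "ay": 0, "az": 0, "claw": -1},
    {"tx": 20, "ty": 0, "tz": 0, "ax": 0, "ay": 0, "az": 0, "claw": -1},
    {"tx": 0, "ty": 0, "tz": -30, "ax": 0, "ay": 0, "az": 0, "claw": -1},
    {"tx": 0, "ty": 0, "tz": -40, "ax": 0, "ay": 0, "az": 0, "claw": -1},
    {"tx": 0, "ty": 0, "tz": -40, "ax": 0, "ay": 0, "az": 0, "claw": -1},
    {"tx": 0, "ty": 0, "tz": -30, "ax": 0, "ay": 0, "az": 0, "claw": -1},
    {"tx": 0, "ty": 0, "tz": 0, "ax": 0, "ay": 0, "az": 0, "claw": -1},
    {"tx": 0, "ty": 0, "tz": 0, "ax": 0, "ay": 0, "az": 0, "claw": -1}
  ]
}}

```text
time_s: 39.9
tcp_pos: [0.6024, 0.2599, 0.1006]
eef_rot: [179.9, -0.0, -44.7]
contact_force: [0.3, -0.1, -1.1]
gripper_width: 0.0625
```

```bash
python3 st.py; python3 m4.py coaster 540 660 200 320 4 13; python3 -c "
from h import *
c,W=cap('scene');up(c['image'],'s8.png',(240,160,400,300),4)"
```

```text
('time_s', np.float64(39.9)) ('joints', array([ 4.035e+01,  2.558e+01, -1.187e+01,  4.000e-02, -5.263e+01,
        4.900e+00])) ('eef_rot', array([ 1.7992e+02, -2.0000e-02, -4.4730e+01])) [602.4 259.9 100.6]
turn to yaw-45 [ 0.08 -0.04 -0.27]
top coaster c [635.2 224.8] sz [27.4 10.9] ang 44.0 z [ 5.  9. 11.]
scene coaster c [604.4 261. ] sz [80.3 81.8] ang 89.0 z [5. 7. 9.]
```

View pics/s8.png

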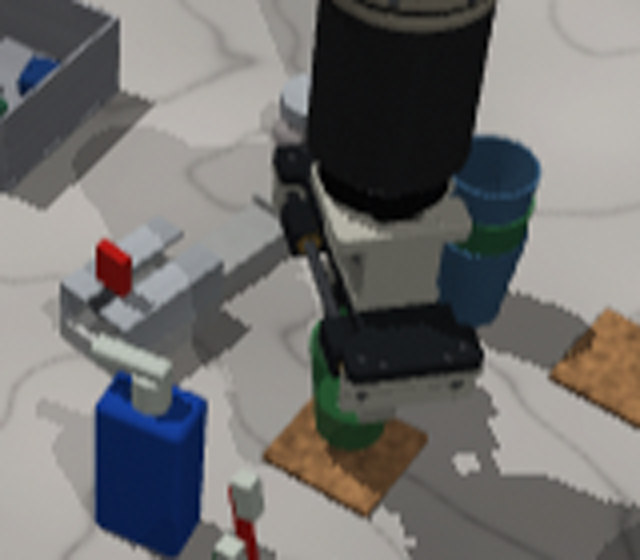

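>>> {"name": "step_arm", "arguments": {
  "increments": [
    {"tx": 0, "ty": 0.3, "tz": -10, "ax": 0, "ay": 0, "az": 0, "claw": -1},
    {"tx": 0, "ty": 0, "tz": -6, "ax": 0, "ay": 0, "az": 0, "claw": -1},
    {"tx": 0, "ty": 0, "tz": 0, "ax": 0, "ay": 0, "az": 0, "claw": -1},
    {"tx": 0, "ty": 0, "tz": 0, "ax": 0, "ay": 0, "az": 0, "claw": -1}
  ]
}}

```text
time_s: 40.75
tcp_pos: [0.6021, 0.2601, 0.0842]
eef_rot: [179.9, -0.0, -44.7]
contact_force: [-0.0, -0.2, -1.5]
gripper_width: 0.0622
```

>>> {"name": "step_arm", "arguments": {
  "increments": [
    {"tx": 0, "ty": 0, "tz": -1.5, "ax": 0, "ay": 0, "az": 0, "claw": -1},
    {"tx": 0, "ty": 0, "tz": 0, "ax": 0, "ay": 0, "az": 0, "claw": -1},
    {"tx": 0, "ty": 0, "tz": 0, "ax": 0, "ay": 0, "az": 0, "claw": -1}
  ]
}}

```text
time_s: 41.05
tcp_pos: [0.6023, 0.2604, 0.0834]
eef_rot: [-180.0, -0.0, -44.7]
contact_force: [-0.8, -0.3, -1.4]
gripper_width: 0.0622
```

>>> {"name": "step_arm", "arguments": {
  "increments": [
    {"tx": 0, "ty": 0, "tz": -1, "ax": 0, "ay": 0, "az": 0, "claw": -1},
    {"tx": 0, "ty": 0, "tz": 0, "ax": 0, "ay": 0, "az": 0, "claw": -1},
    {"tx": 0, "ty": 0, "tz": 0, "ax": 0, "ay": 0, "az": 0, "claw": -1}
  ]
}}

```text
time_s: 41.35
tcp_pos: [0.6024, 0.2604, 0.0825]
eef_rot: [-180.0, -0.0, -44.7]
contact_force: [0.1, 0.0, -0.7]
gripper_width: 0.0623
```

>>> {"name": "step_arm", "arguments": {
  "increments": [
    {"tx": 0, "ty": 0, "tz": -1, "ax": 0, "ay": 0, "az": 0, "claw": -1},
    {"tx": 0, "ty": 0, "tz": 0, "ax": 0, "ay": 0, "az": 0, "claw": -1},
    {"tx": 0, "ty": 0, "tz": 0, "ax": 0, "ay": 0, "az": 0, "claw": -1}
  ]
}}

```text
time_s: 41.65
tcp_pos: [0.6026, 0.2603, 0.0824]
eef_rot: [-179.9, -0.0, -44.7]
contact_force: [-1.9, -1.3, 6.3]
gripper_width: 0.0621
```

Seated, with the force turning positive. I'll release, rise, and go back over the stack.

>>> {"name": "step_arm", "arguments": {
  "increments": [
    {"tx": 0, "ty": 0, "tz": 0, "ax": 0, "ay": 0, "az": 0, "claw": 0.55},
    {"tx": 0, "ty": 0, "tz": 0, "ax": 0, "ay": 0, "az": 0, "claw": 0.8},
    {"tx": 0, "ty": 0, "tz": 0, "ax": 0, "ay": 0, "az": 0, "claw": 1},
    {"tx": 0, "ty": 0, "tz": 0, "ax": 0, "ay": 0, "az": 0, "claw": 1},
    {"tx": 0, "ty": 0, "tz": 0, "ax": 0, "ay": 0, "az": 0, "claw": 1},
    {"tx": 0, "ty": 0, "tz": 30, "ax": 0, "ay": 0, "az": 0, "claw": 1},
    {"tx": 0, "ty": 0, "tz": 45, "ax": 0, "ay": 0, "az": 0, "claw": 1},
    {"tx": 0, "ty": 0, "tz": 45, "ax": 0, "ay": 0, "az": 0, "claw": 1},
    {"tx": 0, "ty": -40, "tz": 20, "ax": 0, "ay": 0, "az": 0, "claw": 1},
    {"tx": 0, "ty": -45, "tz": 0, "ax": 0, "ay": 0, "az": 0, "claw": 1},
    {"tx": 0, "ty": -45, "tz": 0, "ax": 0, "ay": 0, "az": 0, "claw": 1},
    {"tx": 0, "ty": -45, "tz": 0, "ax": 0, "ay": 0, "az": 0, "claw": 1}
  ]
}}

```text
time_s: 42.85
tcp_pos: [0.602, 0.0839, 0.2216]
eef_rot: [-180.0, -0.0, -44.7]
contact_force: [0.8, -0.7, -0.1]
gripper_width: 0.0874
```

```bash
cat > fit.py <<'E'
from h import *
import sys
from scipy.optimize import least_squares
st=r.get_state(); print(st['time_s'],st['tcp_pos'].round(4))
for n in('top','scene'):
    c,W=cap(n); W=W*1000; np.savez(n+'2.npz',W=W,im=c['image'])
    for x,y,h in ((437.5,262,134),(437.5,262,106),(602.5,260,86),(430,381.5,86)):
        m=(abs(W[...,0]-x)<48)&(abs(W[...,1]-y)<48)&(W[...,2]>h-4)&(W[...,2]<h+5); p=W[m][:,:2]
        if len(p)<15: print(n,x,y,h,'none');continue
        s=least_squares(lambda q:np.hypot(*(p-q).T)-30.15,[x,y],loss='soft_l1'); print(n,(x,y,h),s.x.round(1),len(p),abs(s.fun).mean().round(2))
E
python3 fit.py; python3 m4.py cA 540 660 200 320 4 13;python3 m4.py cB 370 490 320 440 4 13
```

```text
42.85 [0.602  0.0839 0.2216]
top (437.5, 262, 134) [436.1 262. ] 36 0.8
top (437.5, 262, 106) [435.3 262.1] 39 1.7
top (602.5, 260, 86) [600.8 259.4] 61 0.89
top 430 381.5 86 none
scene (437.5, 262, 134) [439.6 262.9] 91 1.38
scene (437.5, 262, 106) [439.8 263. ] 123 2.66
scene (602.5, 260, 86) [604.4 261.5] 103 1.23
scene 430 381.5 86 none
top cA c [601.1 256.2] sz [89.1 83.6] ang 84.5 z [ 7.  9. 11.]
scene cA c [604.7 260.9] sz [80.3 81.7] ang 89.9 z [5. 7. 9.]
top cB none
scene cB c [432.1 382.3] sz [80.3 82.9] ang 85.8 z [5. 7. 9.]
```

>>> {"name": "step_arm", "arguments": {
  "increments": [
    {"tx": -32.8, "ty": 35.6, "tz": 0, "ax": 0, "ay": 0, "az": 0, "claw": 1},
    {"tx": -32.8, "ty": 35.6, "tz": 0, "ax": 0, "ay": 0, "az": 0, "claw": 1},
    {"tx": -32.8, "ty": 35.6, "tz": 0, "ax": 0, "ay": 0, "az": 0, "claw": 1},
    {"tx": -32.8, "ty": 35.6, "tz": 0, "ax": 0, "ay": 0, "az": 0, "claw": 1},
    {"tx": -32.8, "ty": 35.6, "tz": 0, "ax": 0, "ay": 0, "az": 0, "claw": 1},
    {"tx": 0, "ty": 0, "tz": -30, "ax": 0, "ay": 0, "az": 0, "claw": 1},
    {"tx": 0, "ty": 0, "tz": 0, "ax": 0, "ay": 0, "az": 0, "claw": 1},
    {"tx": 0, "ty": 0, "tz": 0, "ax": 0, "ay": 0, "az": 0, "claw": 1}
  ]
}}

```text
time_s: 44.55
tcp_pos: [0.4384, 0.2629, 0.1915]
eef_rot: [179.9, -0.0, -44.7]
contact_force: [0.1, -0.2, 0.6]
gripper_width: 0.0874
```

>>> {"name": "step_arm", "arguments": {
  "increments": [
    {"tx": -0.4, "ty": -0.5, "tz": -30, "ax": 0, "ay": 0, "az": 0, "claw": 1},
    {"tx": 0, "ty": 0, "tz": -25, "ax": 0, "ay": 0, "az": 0, "claw": 1},
    {"tx": 0, "ty": 0, "tz": -7.5, "ax": 0, "ay": 0, "az": 0, "claw": 1},
    {"tx": 0, "ty": 0, "tz": 0, "ax": 0, "ay": 0, "az": 0, "claw": 0.6},
    {"tx": 0, "ty": 0, "tz": 0, "ax": 0, "ay": 0, "az": 0, "claw": 0.5},
    {"tx": 0, "ty": 0, "tz": 0, "ax": 0, "ay": 0, "az": 0, "claw": 0.4},
    {"tx": 0, "ty": 0, "tz": 0, "ax": 0, "ay": 0, "az": 0, "claw": -1},
    {"tx": 0, "ty": 0, "tz": 0, "ax": 0, "ay": 0, "az": 0, "claw": -1},
    {"tx": 0, "ty": 0, "tz": 0, "ax": 0, "ay": 0, "az": 0, "claw": -1},
    {"tx": 0, "ty": 0, "tz": 0, "ax": 0, "ay": 0, "az": 0, "claw": -1}
  ]
}}

```text
time_s: 45.55
tcp_pos: [0.4385, 0.2633, 0.1299]
eef_rot: [-179.9, -0.0, -44.7]
contact_force: [-0.8, -1.0, 5.8]
gripper_width: 0.0625
```

>>> {"name": "step_arm", "arguments": {
  "increments": [
    {"tx": 0, "ty": 0, "tz": 6, "ax": 0, "ay": 0, "az": 0, "claw": -1},
    {"tx": 0, "ty": 0, "tz": 8, "ax": 0, "ay": 0, "az": 0, "claw": -1},
    {"tx": 0, "ty": 0, "tz": 10, "ax": 0, "ay": 0, "az": 0, "claw": -1},
    {"tx": 0, "ty": 0, "tz": 10, "ax": 0, "ay": 0, "az": 0, "claw": -1}
  ]
}}

```text
time_s: 45.95
tcp_pos: [0.4379, 0.2629, 0.1637]
eef_rot: [-180.0, -0.0, -44.7]
contact_force: [-0.0, 0.1, -1.7]
gripper_width: 0.0623
```

>>> {"name": "step_arm", "arguments": {
  "increments": [
    {"tx": 0, "ty": 0, "tz": 10, "ax": 0, "ay": 0, "az": 0, "claw": -1},
    {"tx": 0, "ty": 0, "tz": 10, "ax": 0, "ay": 0, "az": 0, "claw": -1},
    {"tx": 0, "ty": 0, "tz": 10, "ax": 0, "ay": 0, "az": 0, "claw": -1},
    {"tx": 0, "ty": 0, "tz": 15, "ax": 0, "ay": 0, "az": 0, "claw": -1},
    {"tx": 0, "ty": 0, "tz": 0, "ax": 0, "ay": 0, "az": 0, "claw": -1}
  ]
}}

```text
time_s: 46.45
tcp_pos: [0.4388, 0.2636, 0.21]
eef_rot: [-179.8, -0.0, -44.7]
contact_force: [-0.3, -0.1, -1.6]
gripper_width: 0.0626
```

```bash
python3 fit.py; python3 -c "
from h import *
c,W=cap('scene');up(c['image'],'s9.png',(320,120,440,270),4)"
```

```text
46.45 [0.4388 0.2636 0.21  ]
top 437.5 262 134 none
top (437.5, 262, 106) [435.8 261.7] 21 0.92
top (602.5, 260, 86) [600.9 259.4] 74 0.97
top 430 381.5 86 none
scene (437.5, 262, 134) [428.2 260.7] 26 1.45
scene (437.5, 262, 106) [439.2 263.1] 63 1.28
scene (602.5, 260, 86) [604.1 261.1] 97 1.28
scene 430 381.5 86 none
```

View pics/s9.png

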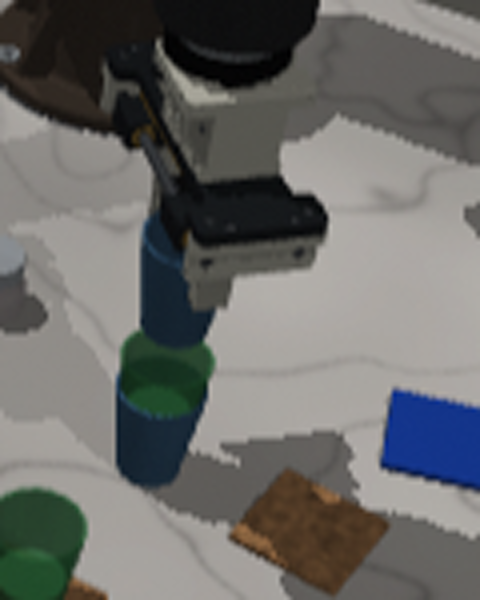

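>>> {"name": "step_arm", "arguments": {
  "increments": [
    {"tx": -1, "ty": 10, "tz": 5, "ax": 0, "ay": 0, "az": 0, "claw": -1},
    {"tx": -2, "ty": 25, "tz": 0, "ax": 0, "ay": 0, "az": 0, "claw": -1},
    {"tx": -2, "ty": 30, "tz": 0, "ax": 0, "ay": 0, "az": 0, "claw": -1},
    {"tx": -2, "ty": 30, "tz": 0, "ax": 0, "ay": 0, "az": 0, "claw": -1},
    {"tx": -2, "ty": 23, "tz": 0, "ax": 0, "ay": 0, "az": 0, "claw": -1},
    {"tx": 0, "ty": 0, "tz": 0, "ax": 0, "ay": 0, "az": 0, "claw": -1},
    {"tx": 0, "ty": 0, "tz": -25, "ax": 0, "ay": 0, "az": 0, "claw": -1},
    {"tx": 0, "ty": 0, "tz": -40, "ax": 0, "ay": 0, "az": 0, "claw": -1},
    {"tx": 0, "ty": 0, "tz": -35, "ax": 0, "ay": 0, "az": 0, "claw": -1},
    {"tx": 0, "ty": 0, "tz": -15, "ax": 0, "ay": 0, "az": 0, "claw": -1},
    {"tx": 0, "ty": 0, "tz": 0, "ax": 0, "ay": 0, "az": 0, "claw": -1}
  ]
}}

```text
time_s: 47.7
tcp_pos: [0.4278, 0.3791, 0.095]
eef_rot: [179.7, -0.1, -44.8]
contact_force: [0.3, -0.6, -0.4]
gripper_width: 0.0624
```

```bash
python3 st.py; python3 m4.py cB 370 490 320 440 4 13
```

```text
('time_s', np.float64(47.7)) ('joints', array([ 6.114e+01,  1.925e+01, -2.317e+01, -2.000e-02, -4.791e+01,
       -1.590e+01])) ('eef_rot', array([ 1.7968e+02, -7.0000e-02, -4.4780e+01])) [427.8 379.1  95. ]
turn to yaw-45 [ 0.28 -0.17 -0.22]
top cB c [456.7 362.8] sz [99.  53.7] ang 47.6 z [ 7.  9. 11.]
scene cB c [431.5 382.5] sz [79.8 82.7] ang 86.0 z [5. 7. 9.]
```

>>> {"name": "step_arm", "arguments": {
  "increments": [
    {"tx": 0, "ty": 0, "tz": -8, "ax": 0, "ay": 0, "az": 0, "claw": -1},
    {"tx": 0, "ty": 0, "tz": 0, "ax": 0, "ay": 0, "az": 0, "claw": -1},
    {"tx": 0, "ty": 0, "tz": 0, "ax": 0, "ay": 0, "az": 0, "claw": -1},
    {"tx": 0, "ty": 0, "tz": 0, "ax": 0, "ay": 0, "az": 0, "claw": -1}
  ]
}}

```text
time_s: 48.5
tcp_pos: [0.4289, 0.3808, 0.0897]
eef_rot: [180.0, -0.0, -44.7]
contact_force: [-0.3, 0.2, -2.1]
gripper_width: 0.0623
```

>>> {"name": "step_arm", "arguments": {
  "increments": [
    {"tx": 0.8, "ty": 0.6, "tz": -5, "ax": 0, "ay": 0, "az": 0, "claw": -1},
    {"tx": 0, "ty": 0, "tz": 0, "ax": 0, "ay": 0, "az": 0, "claw": -1},
    {"tx": 0, "ty": 0, "tz": 0, "ax": 0, "ay": 0, "az": 0, "claw": -1}
  ]
}}

```text
time_s: 48.8
tcp_pos: [0.4296, 0.3813, 0.0845]
eef_rot: [180.0, -0.0, -44.8]
contact_force: [0.2, -0.0, -2.0]
gripper_width: 0.0625
```

>>> {"name": "step_arm", "arguments": {
  "increments": [
    {"tx": 0, "ty": 0, "tz": -2, "ax": 0, "ay": 0, "az": 0, "claw": -1},
    {"tx": 0, "ty": 0, "tz": 0, "ax": 0, "ay": 0, "az": 0, "claw": -1},
    {"tx": 0, "ty": 0, "tz": 0, "ax": 0, "ay": 0, "az": 0, "claw": -1}
  ]
}}

```text
time_s: 49.1
tcp_pos: [0.4297, 0.3814, 0.0827]
eef_rot: [-180.0, -0.0, -44.7]
contact_force: [0.2, -0.5, -1.9]
gripper_width: 0.0627
```

>>> {"name": "step_arm", "arguments": {
  "increments": [
    {"tx": 0, "ty": 0, "tz": -1, "ax": 0, "ay": 0, "az": 0, "claw": -1},
    {"tx": 0, "ty": 0, "tz": 0, "ax": 0, "ay": 0, "az": 0, "claw": -1},
    {"tx": 0, "ty": 0, "tz": 0, "ax": 0, "ay": 0, "az": 0, "claw": -1}
  ]
}}

```text
time_s: 49.4
tcp_pos: [0.4298, 0.3815, 0.0821]
eef_rot: [-180.0, -0.0, -44.7]
contact_force: [-0.9, -1.1, 2.7]
gripper_width: 0.0625
```

Seated. I'll release, rise, and clear the view: up first, then aside.

>>> {"name": "step_arm", "arguments": {
  "increments": [
    {"tx": 0, "ty": 0, "tz": 0, "ax": 0, "ay": 0, "az": 0, "claw": 0.55},
    {"tx": 0, "ty": 0, "tz": 0, "ax": 0, "ay": 0, "az": 0, "claw": 0.8},
    {"tx": 0, "ty": 0, "tz": 0, "ax": 0, "ay": 0, "az": 0, "claw": 1},
    {"tx": 0, "ty": 0, "tz": 0, "ax": 0, "ay": 0, "az": 0, "claw": 1},
    {"tx": 0, "ty": 0, "tz": 0, "ax": 0, "ay": 0, "az": 0, "claw": 1},
    {"tx": 0, "ty": 0, "tz": 30, "ax": 0, "ay": 0, "az": 0, "claw": 1},
    {"tx": 0, "ty": 0, "tz": 45, "ax": 0, "ay": 0, "az": 0, "claw": 1},
    {"tx": 0, "ty": 0, "tz": 45, "ax": 0, "ay": 0, "az": 0, "claw": 1},
    {"tx": 0, "ty": 0, "tz": 45, "ax": 0, "ay": 0, "az": 0, "claw": 1},
    {"tx": -25, "ty": 40, "tz": 0, "ax": 0, "ay": 0, "az": 0, "claw": 1},
    {"tx": -25, "ty": 40, "tz": 0, "ax": 0, "ay": 0, "az": 0, "claw": 1},
    {"tx": -25, "ty": 40, "tz": 0, "ax": 0, "ay": 0, "az": 0, "claw": 1}
  ]
}}

```text
time_s: 50.6
tcp_pos: [0.354, 0.5025, 0.2476]
eef_rot: [-179.9, 0.0, -44.8]
contact_force: [1.5, 0.2, 0.7]
gripper_width: 0.0876
```

>>> {"name": "step_arm", "arguments": {
  "increments": [
    {"tx": -25, "ty": 40, "tz": 0, "ax": 0, "ay": 0, "az": 0, "claw": 1},
    {"tx": -25, "ty": 40, "tz": 0, "ax": 0, "ay": 0, "az": 0, "claw": 1},
    {"tx": -25, "ty": 35, "tz": 0, "ax": 0, "ay": 0, "az": 0, "claw": 1},
    {"tx": -20, "ty": 25, "tz": 0, "ax": 0, "ay": 0, "az": 0, "claw": 1},
    {"tx": 0, "ty": 0, "tz": 0, "ax": 0, "ay": 0, "az": 0, "claw": 1}
  ]
}}

```text
time_s: 51.1
tcp_pos: [0.2568, 0.6442, 0.2454]
eef_rot: [180.0, -0.0, -44.6]
contact_force: [-0.3, -1.1, 0.3]
gripper_width: 0.0877
```

```bash
python3 fit.py; python3 m4.py cB 370 490 320 440 4 13;python3 m4.py bar 380 530 -480 -330 43 60; python3 -c "
from h import *
up(cap('top')[0]['image'],'tf.png');up(cap('scene')[0]['image'],'sf.png')"
```

```text
51.1 [0.2568 0.6442 0.2454]
top 437.5 262 134 none
top (437.5, 262, 106) [436.5 261.3] 84 1.05
top (602.5, 260, 86) [600.7 259.5] 72 0.89
top (430, 381.5, 86) [428.1 379.9] 84 1.0
scene 437.5 262 134 none
scene (437.5, 262, 106) [439.3 262.9] 87 1.28
scene (602.5, 260, 86) [604.6 261.2] 98 1.23
scene (430, 381.5, 86) [431.4 381.7] 85 1.47
top cB c [429.1 378.8] sz [81.9 84.6] ang 84.5 z [ 7.  9. 11.]
scene cB c [432.9 382.5] sz [79.8 81.4] ang 86.1 z [5. 7. 9.]
top bar c [ 454.7 -402.8] sz [51.1 70.2] ang 80.5 z [48. 51. 53.]
scene bar c [ 457.6 -401.5] sz [53.3 69.1] ang 81.8 z [46. 49. 51.]
```

View pics/tf.png

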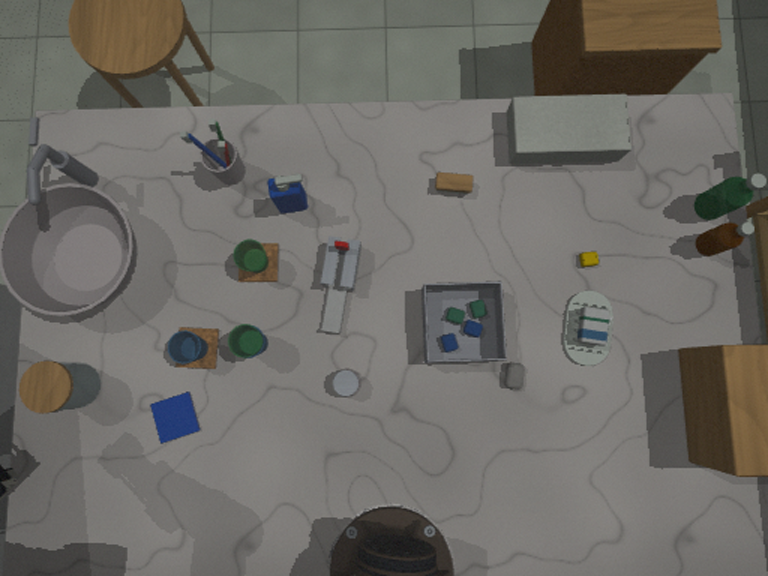

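View pics/sf.png

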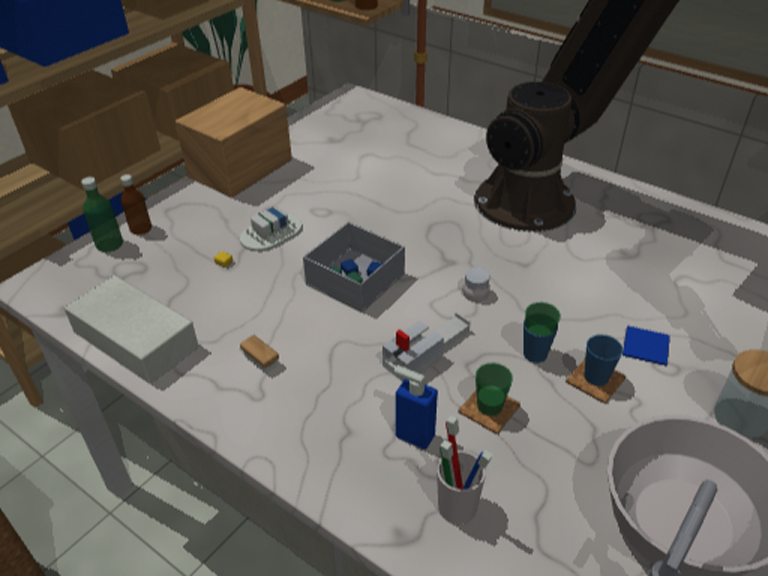

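The final views show everything in place: 4 ends in the bin (450-480,305-345), the bar on the dish (593,328), tumblers on both coasters (252,257 and 187,347), and the nested pair (247,340). Nothing else has moved, so I'm handing in.

```bash
python3 -c "
from plant import r
print(r.close_job())"
```

```text
the job is handed in; nothing more can be done
None
```

The job is handed in at about 51 s of the 208 s allowed, and the last pictures show everything done as asked.

- **Soap ends:** The four ends present (two green, two blue; no orange one was out) went into the bin first. All four showed inside it at the end.
- **Soap bar:** I pushed the tab to its stop, where it stalled at about 17 N, and it sprang back to rest. The bar lies flat and lengthwise on the dish, 1–2 mm from its centre, with its top about 50 mm above the counter.
- **Tumblers:** Two cork coasters were out, and each has an upright tumbler within about 2 mm of its centre. The other two tumblers are still nested where the stack stood.
- **Left alone:** The toiletries, the yellow look-alike and the blue coaster all show where they started.

**Checks that disagreed:**
- The two cameras differ by about 2–4 mm, so I averaged them.
- The last joint reached its range limit on the way to the stack. That tilted the empty gripper by about 4° for a moment. I turned it back and levelled it before touching the tumblers.

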